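# Clamp a row of sample tubs in the carrier

### The job

Stand the two loose sample tubs on the carrier's board next to the one already there, so that all three make one neat straight row, side by side, from the end stop towards the clamp jaw. Then pump the clamp's trigger against its handle (do not push the jaw itself) until the jaw's spring-loaded pad bears on the row and is pressed about half-way into its travel; never press it in all the way, which crushes the tubs. Finish while still holding the trigger squeezed at that pressure, because the clamp has no lock, and leave the sprayer, bottle and pot where they are.

Things in the scene. Friction and masses are not known exactly. Their poses are not given: they have to be found in the camera images.
- carrier: Fixed plywood board 120 mm (x) by 400 mm (y -240 to +160 mm), 12 mm thick, origin at its underside; yaw varies. Tubs stand on it (top z = 12 mm) along x = 0; a tight row has tub centres at y = +106, +58 and +10 mm. Black clamp head at y = -109 to -165 mm, up to z = 104 mm; the jaw slides out of it towards +y.
- end_stop (a point): Inner face of the wooden end stop (70 mm wide, top 62 mm above the table) at carrier y = +130 mm, on the board's centre line, 42 mm above the table; the row begins here.
- tub_a_mid (a point): white plastic sealed sample tub with a clear-rimmed, grey-topped lid, 48 x 48 mm square and 60 mm high, about 0.15 kg, all three tubs alike; point at its centre, 30 mm above its underside; x and y axes along its sides, z up. This one already stands on the board near the end stop.
- tub_b_mid (a point): white plastic sealed sample tub with a clear-rimmed, grey-topped lid, 48 x 48 mm square and 60 mm high, about 0.15 kg, all three tubs alike; point at its centre, 30 mm above its underside; x and y axes along its sides, z up. Loose on the table to the robot's left.
- tub_c_mid (a point): white plastic sealed sample tub with a clear-rimmed, grey-topped lid, 48 x 48 mm square and 60 mm high, about 0.15 kg, all three tubs alike; point at its centre, 30 mm above its underside; x and y axes along its sides, z up. Loose on the table to the robot's left.
- jaw_plate (a point): Middle of the top edge, 62 mm above the table, of the steel jaw plate (44 mm wide, 12 mm thick along carrier y) on the end of the sliding bar; the pad sits in front of it. Not to be pushed by hand. At carrier y = -95 mm when the jaw is at 0.
- jaw (a joint): Advance of bar and jaw towards the end stop (m, 0 to 0.085). A full squeeze of the trigger drives it about 10 mm; after each release the first 0 to 5 mm of drive can be lost (ratchet pitch 5 mm). A brake holds it against about 3 N only: when the trigger is let go the sprung pad pushes it back until about 2 mm of pad compression is left.
- plunger (a joint): How far the spring-loaded pad is pushed into the jaw (m): 0 = free, 0.012 = fully in; 1.5 N per mm. Seen as the closing of the 12 mm gap between pad and jaw plate.
- pad_face (a point): Centre of the black rubber pad's flat face (44 mm wide, 42 mm high) that meets the row; it looks along the carrier's +y.
- trigger_pivot (a point): Pivot of the grey trigger of the clamp, upright lever 22 mm wide pivoting on a pin at carrier y = -125, z = 94 mm, top about 174 mm above the table.
- trigger (a joint): Trigger angle (rad): 0 = released, leaning 0.18 towards the jaw; 0.36 = fully squeezed, close to the handle. A spring returns it. Bare squeeze takes about 1 to 4 N at trigger_front, each newton on the pad adds about 0.65 N.
- trigger_front (a point): Jaw-side face of the trigger's rounded finger bar (26 mm wide along carrier x), the place to squeeze, about 156 mm above the table and 62 mm above the pivot. Squeezing moves it about 22 mm towards the carrier's -y: from carrier y = -106 mm to -128 mm.
- handle_back (a point): Back face (28 mm wide, up to z = 180 mm) of the fixed black upright handle behind the trigger, carrier y = -160 mm, at trigger_front's height. Width over both faces: about 54 mm released, 32 mm fully squeezed; only the trigger moves. Squeeze it between the fingers or push it towards the handle.
- sprayer: Bystander: white spray bottle with green head, 72 mm diameter, 200 mm high; origin at its underside.
- amber_bottle: Bystander: amber bottle, 52 mm diameter, 130 mm high; origin at its underside.
- pot: Bystander: small terracotta pot, 86 mm diameter, 70 mm high; origin at its underside.

How it is judged (in metres and radians):
On the way, in this order (a step that is already met when the one before it is completed fails the run):
1. all three tubs stand in the row on the board, let go (x of tub_a_mid in the frame of carrier between -0.01 and 0.01 m and y of tub_a_mid in the frame of carrier between -0.016 and 0.115 m and z of tub_a_mid in the frame of carrier between 0.036 and 0.048 m and angle between each of tub_a_mid, tub_b_mid, tub_c_mid's own z axis and vertical below 0.1 rad and (angle between the x axis of tub_a_mid and the x axis of carrier, either way round below 0.15 rad or angle between the x axis of tub_a_mid and the y axis of carrier, either way round below 0.15 rad) and x of tub_b_mid in the frame of carrier between -0.01 and 0.01 m and y of tub_b_mid in the frame of carrier between -0.016 and 0.115 m and z of tub_b_mid in the frame of carrier between 0.036 and 0.048 m and (angle between the x axis of tub_b_mid and the x axis of carrier, either way round below 0.15 rad or angle between the x axis of tub_b_mid and the y axis of carrier, either way round below 0.15 rad) and x of tub_c_mid in the frame of carrier between -0.01 and 0.01 m and y of tub_c_mid in the frame of carrier between -0.016 and 0.115 m and z of tub_c_mid in the frame of carrier between 0.036 and 0.048 m and (angle between the x axis of tub_c_mid and the x axis of carrier, either way round below 0.15 rad or angle between the x axis of tub_c_mid and the y axis of carrier, either way round below 0.15 rad) and contact force between the fingers and tub_a below 0.1 N and contact force between the fingers and tub_b below 0.1 N and contact force between the fingers and tub_c below 0.1 N), for 0.2 s.
2. the trigger, squeezed by the fingers, has brought the pad onto the row (x of tub_a_mid in the frame of carrier between -0.01 and 0.01 m and y of tub_a_mid in the frame of carrier between -0.012 and 0.115 m and z of tub_a_mid in the frame of carrier between 0.036 and 0.048 m and angle between each of tub_a_mid, tub_b_mid, tub_c_mid's own z axis and vertical below 0.1 rad and (angle between the x axis of tub_a_mid and the x axis of carrier, either way round below 0.15 rad or angle between the x axis of tub_a_mid and the y axis of carrier, either way round below 0.15 rad) and x of tub_b_mid in the frame of carrier between -0.01 and 0.01 m and y of tub_b_mid in the frame of carrier between -0.012 and 0.115 m and z of tub_b_mid in the frame of carrier between 0.036 and 0.048 m and (angle between the x axis of tub_b_mid and the x axis of carrier, either way round below 0.15 rad or angle between the x axis of tub_b_mid and the y axis of carrier, either way round below 0.15 rad) and x of tub_c_mid in the frame of carrier between -0.01 and 0.01 m and y of tub_c_mid in the frame of carrier between -0.012 and 0.115 m and z of tub_c_mid in the frame of carrier between 0.036 and 0.048 m and (angle between the x axis of tub_c_mid and the x axis of carrier, either way round below 0.15 rad or angle between the x axis of tub_c_mid and the y axis of carrier, either way round below 0.15 rad) and value of joint plunger above 0.001 m and value of joint trigger above 0.02 rad and contact force between the fingers and trigger above 0.5 N), for 0.1 s.
At the end, for the whole second after the job is handed in: Three tubs upright on the board in one row from stop to pad, centres within 10 mm of its centre line, sides within 0.15 rad, not touched by the fingers; pad pressed in 3.5 to 9 of its 12 mm, jaw still, fingers pressing the trigger with over 1 N and not touching the jaw (x of tub_a_mid in the frame of carrier between -0.01 and 0.01 m and y of tub_a_mid in the frame of carrier between 0 and 0.115 m and z of tub_a_mid in the frame of carrier between 0.036 and 0.048 m and angle between each of tub_a_mid, tub_b_mid, tub_c_mid's own z axis and vertical below 0.1 rad and (angle between the x axis of tub_a_mid and the x axis of carrier, either way round below 0.15 rad or angle between the x axis of tub_a_mid and the y axis of carrier, either way round below 0.15 rad) and x of tub_b_mid in the frame of carrier between -0.01 and 0.01 m and y of tub_b_mid in the frame of carrier between 0 and 0.115 m and z of tub_b_mid in the frame of carrier between 0.036 and 0.048 m and (angle between the x axis of tub_b_mid and the x axis of carrier, either way round below 0.15 rad or angle between the x axis of tub_b_mid and the y axis of carrier, either way round below 0.15 rad) and x of tub_c_mid in the frame of carrier between -0.01 and 0.01 m and y of tub_c_mid in the frame of carrier between 0 and 0.115 m and z of tub_c_mid in the frame of carrier between 0.036 and 0.048 m and (angle between the x axis of tub_c_mid and the x axis of carrier, either way round below 0.15 rad or angle between the x axis of tub_c_mid and the y axis of carrier, either way round below 0.15 rad) and contact force between the fingers and tub_a below 0.1 N and contact force between the fingers and tub_b below 0.1 N and contact force between the fingers and tub_c below 0.1 N and value of joint plunger between 0.0035 and 0.009 m and velocity of joint jaw between -0.003 and 0.003 m/s and contact force between the fingers and trigger above 1 N and contact force between the fingers and jaw below 0.1 N); the arm keeps its last pose, push and grip.
It fails at once if the pad is pressed in almost fully (over 10.5 mm): tubs crushed (value of joint plunger above 0.0105 m).
It fails at once if the jaw is pushed by hand (over 4 N on the jaw plate) (contact force between the fingers and jaw above 4 N).
It fails at once if a bystander is moved over 25 mm (distance of any of sprayer, amber_bottle, pot from where it was at the start of the episode above 0.025 m).
It also fails if it takes over 72 s, if anything falls off the work surface, if the arm or the gripper's body presses on something with over 40 N, if the wrist force passes 120 N, or if a joint passes its speed limit or range.

### The arm

A 7-joint arm with a two-finger parallel gripper is mounted at the origin on the work surface. World frame = base frame: x ahead of the robot, y to its left, z up, the work surface at z = 0. Lengths are in mm, angles in rad, forces in N, time in s.
With the tool pointing down it reaches from about 400 to 875 mm from the base axis. Payload 4.4 kg.
Tool frame: the origin (TCP) lies midway between the tips of the shut fingers; the grasp point (between the pads) lies 19 mm behind it; x points along the fingers, y is the direction in which the jaws open and shut, and the axes are right-handed (so a half turn about x gives the same grasp; the last joint's range is limited). The gripper opens to 85 mm and grips with 20 to 120 N. Pads are 22 mm wide; open, the fingers measure 114 mm over their backs; the gripper's body (76 mm by 85 mm) begins 54 mm behind the grasp point. The pads swing forward as they close: fully open they stand 13 mm farther back than shut.
Start: joints at [-1.276, 0.628, 0.038, 1.517, -0.027, 0.996, -0.02], TCP at [229.442, 608.173, 231.313] pointing down, gripper open.
Joint ranges: [-3.06, 3.06], [-0.37, 2.12], [-1.25, 1.32], [0.18, 2.47], [-1.1, 4.24], [0.23, 1.98], [-2.94, 2.94]. Speed limits (rad/s): [2.57, 2.57, 3.14, 3.14, 3.14, 3.14, 3.14].

### API

Orientations are given as [roll, pitch, yaw] about the fixed x, y, z axes, in that order (R = Rz(yaw) Ry(pitch) Rx(roll)).
In Python, from cell import ctrl gives the robot as it stands.
- The arm moves only by the tool arm_command, never from a script. Its argument "series" is a list of rows, each a list of 7 numbers: the opening, from 0 (shut) to 1 (fully open), then the shift along the world's x, y, z in cm, then the turn, a rotation vector about the world's x, y, z in degrees. In form: [[claw, x, y, z, rx, ry, rz], ...]. A call has 1 to 20 rows; each row shifts and turns the commanded pose from where the row before left it; what a row does not reach is not made up. A row lasts 1/12 s, in which the tool goes at most 41.7 mm and 7.16 degrees, less where a joint would pass 70% of its speed; a pose out of reach is approached as far as the arm can. A call with a gripper value outside its range is refused whole. The fingers move at their own pace and stop on an object; the grip force is fixed at half the most. Time passes only in rows, so rows that do not move let the fingers close. It gives the time, the measured TCP pose, the force and the opening at its end, in the units of the state.
- ctrl.read_state(): the state, without advancing time (a new reading comes with each control period).
- ctrl.get_image(name): name is "side" or "top" or "wrist"; returns the picture (384x512x3 uint8, blue, green, red); there is no depth.
- ctrl.calibration(name): a dict with "fovy" (degrees; the focal length in pixels is half the picture's height over the tangent of half this angle, whatever the lens; pixels are square), "cx", "cy" (the principal point, pixels), "cam_to_world" (4x4, takes a point from camera to world coordinates); the wrist camera has in their place "T_tool_cam" (4x4, takes a point from camera to tool coordinates, whose origin is the TCP and whose axes are the tool frame's). Camera axes: x right, y up, looking along -z (the intrinsics and any distortion apply to the point x, -y, -z); pixel columns grow to the right and rows downward; lengths in mm; the calibration is good to about 2 mm. The wrist camera is an equidistant fisheye: a pixel r from the principal point sees the ray r / f radians off the axis. A picture is of the moment at which its call begins: read the wrist's pose just before it. calibration takes no time and is no camera call.
- ctrl.finish_job(): hands the job in, once; it reports no verdict.
Trained networks look in the newest picture that a camera, given by its name, has taken for a name from the list of things; names that differ only in an ending like _2 or _b are one class to them, and where a whole thing is asked for, a point or a joint stands for the part that bears it (a point fixed in the world has none). Each returns a list of dicts, best first, with "conf" (0 to 1); they miss things now and then, are a little off and sometimes report something else, mostly with a low value. They report only what shows in the picture. A call takes as long as a camera call.
- ctrl.spot_in(label, camera): "centre" ([x, y, z] in mm, in world coordinates, good to about 4 mm: the middle of the surface that is visible of it).
The state is a dict: "clock": time; "qpos": joint angles; "qd": joint speeds; "tau": joint torques, N m; "eef_pos": TCP position; "tool_rot": TCP orientation; "force": force on the tool from outside, world axes, zero at the start; "torque": the same for the moment, N m; "width": finger opening in mm.
Only numpy, scipy, OpenCV 4.12 (cv2) and the standard library are available. Lean on these libraries where they do the work, as an engineer would, in place of code of your own. Each camera call takes 0.05 s, during which the arm holds its last target.

## Working session

There is one attempt and no reset: what is moved stays moved. The work goes in short steps, Python scripts to look and compute and a tool call to move; the robot and the scene stay as the last step left them, time stands still between calls to the robot, and variables do not carry over. Pictures are saved under pics/ and viewed, and the job is handed in when it is done.

Besides the shell and the picture viewer there is one more tool, called in YAML: its name, and indented under it one key for each argument. arm_command: Moves the arm, as the interface text tells. Its arguments: {"type":"object","properties":{"series":{"type":"array"}},"required":["series"]}

```bash
ls; mkdir -p pics; python3 - <<'E'
from cell import ctrl
import cv2
s=ctrl.read_state();print({k:s[k] for k in ('clock','eef_pos','tool_rot','force','width')})
for n in ("side","top"):
    cv2.imwrite(f"pics/{n}0.png",ctrl.get_image(n))
    print(n,ctrl.calibration(n))
print(ctrl.calibration("wrist"))
for l in ["carrier","end_stop","tub_a_mid","jaw_plate","trigger_front","handle_back","pad_face","sprayer","amber_bottle","pot"]:
    for c in ("top","side"):
        print(l,c,[(list(map(lambda v:round(float(v)),d['centre'])),round(d['conf'],2)) for d in ctrl.spot_in(l,c)])
E
```

```text
pics
{'clock': 0.0, 'eef_pos': array([229.20636821, 607.54593156, 230.3685273 ]), 'tool_rot': array([-1.5553765 ,  1.56882529, -1.91617307]), 'force': array([-0.42059424, -0.59875224, -0.55241945]), 'width': 85.23982817056569}
side {'fovy': 57.08075850876026, 'cx': 253.64500022281274, 'cy': 195.1008339860361, 'cam_to_world': array([[ 6.93660702e-01,  4.84003018e-01, -5.33456567e-01,
         8.04909077e-01],
       [-7.20255859e-01,  4.57698096e-01, -5.21290658e-01,
        -6.24385148e+02],
       [-8.14419665e-03,  7.45824062e-01,  6.66093192e-01,
         8.14683481e+02],
       [ 0.00000000e+00,  0.00000000e+00,  0.00000000e+00,
         1.00000000e+00]])}
top {'fovy': 56.586922812951414, 'cx': 261.27028223300425, 'cy': 193.7788122776284, 'cam_to_world': array([[ 2.71363406e-04,  9.83608155e-01, -1.80318953e-01,
         3.86192295e+02],
       [-9.99288599e-01,  7.06697750e-03,  3.70452814e-02,
        -3.44360858e+01],
       [ 3.77123508e-02,  1.80180621e-01,  9.82910333e-01,
         9.89395214e+02],
       [ 0.00000000e+00,  0.00000000e+00,  0.00000000e+00,
         1.000000
[... 754 characters left out ...]
6], 0.86), ([568, 282, 59], 0.48), ([557, -56, 66], 0.39), ([416, -363, 49], 0.2)]
jaw_plate side [([549, -72, 42], 0.81)]
trigger_front top [([444, 330, 62], 0.68)]
trigger_front side [([549, -102, 139], 0.76)]
handle_back top [([552, -39, 12], 0.97)]
handle_back side [([540, -103, 9], 0.96), ([439, 319, 50], 0.18)]
pad_face top [([556, 117, 73], 0.67), ([557, -76, 46], 0.64), ([555, -55, 66], 0.37)]
pad_face side [([714, 240, 65], 0.64), ([547, -55, 51], 0.52)]
sprayer top [([650, -440, 131], 0.87)]
sprayer side [([641, -466, 107], 0.97)]
amber_bottle top [([716, 232, 86], 0.97)]
amber_bottle side [([712, 238, 64], 0.81)]
pot top [([414, -359, 51], 0.75)]
pot side [([423, -349, 50], 0.83)]
```

View pics/top0.png

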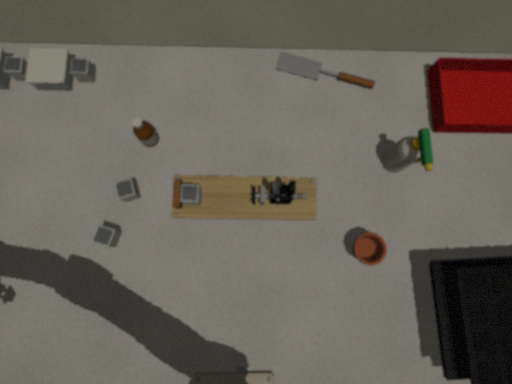

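View pics/side0.png

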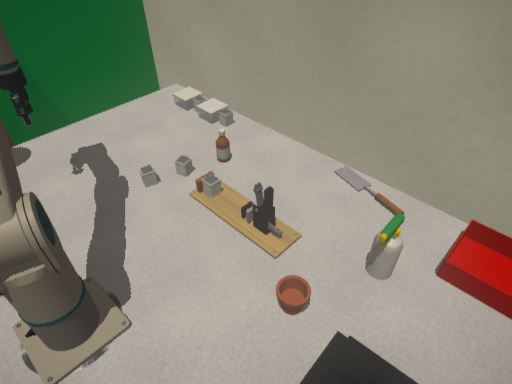

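```bash
cat > h.py <<'E'
import numpy as np, cv2
from cell import ctrl
def pix2plane(name,uv,z):
    c=ctrl.calibration(name);f=192/np.tan(np.radians(c['fovy']/2))
    uv=np.atleast_2d(uv).astype(float)
    d=np.c_[(uv[:,0]-c['cx'])/f,-(uv[:,1]-c['cy'])/f,-np.ones(len(uv))]
    T=c['cam_to_world'];w=d@T[:3,:3].T;o=T[:3,3]
    return o+w*((z-o[2])/w[:,2])[:,None]
def proj(name,P):
    c=ctrl.calibration(name);f=192/np.tan(np.radians(c['fovy']/2))
    T=c['cam_to_world'];p=(np.atleast_2d(P)-T[:3,3])@T[:3,:3]
    return np.c_[c['cx']+f*p[:,0]/-p[:,2], c['cy']-f*p[:,1]/-p[:,2]]
from scipy.spatial.transform import Rotation as R
def wpose(s):
    return R.from_euler('xyz',s['tool_rot']).as_matrix(),np.array(s['eef_pos'])
def wpix2plane(s,uv,z):
    c=ctrl.calibration("wrist");f=192/np.tan(np.radians(c['fovy']/2))
    uv=np.atleast_2d(uv).astype(float);x=uv[:,0]-c['cx'];y=uv[:,1]-c['cy'];r=np.hypot(x,y)+1e-9;t=r/f
    d=np.c_[np.sin(t)*x/r,-np.sin(t)*y/r,-np.cos(t)]
    Rm,p=wpose(s);T=c['T_tool_cam'];Rw=Rm@T[:3,:3];o=Rm@T[:3,3]+p
    w=d@Rw.T
    return o+w*((z-o[2])/w[:,2])[:,None]
def wproj(s,P):
    c=ctrl.calibration("wrist");f=192/np.tan(np.radians(c['fovy']/2))
    Rm,p=wpose(s);T=c['T_tool_cam'];Rw=Rm@T[:3,:3];o=Rm@T[:3,3]+p
    q=(np.atleast_2d(P)-o)@Rw;rr=np.hypot(q[:,0],q[:,1])+1e-9;t=np.arctan2(rr,-q[:,2])
    return np.c_[c['cx']+f*t*q[:,0]/rr,c['cy']-f*t*q[:,1]/rr]
E
python3 - <<'E'
from h import *
im=cv2.imread("pics/top0.png")
cv2.imwrite("pics/top0z.png",cv2.resize(im[165:255,85:325],None,fx=3.3,fy=3.3,interpolation=cv2.INTER_CUBIC))
s=ctrl.read_state();im=ctrl.get_image("wrist");cv2.imwrite("pics/w0.png",im)
E
```

```text
(no output)
```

View pics/top0z.png

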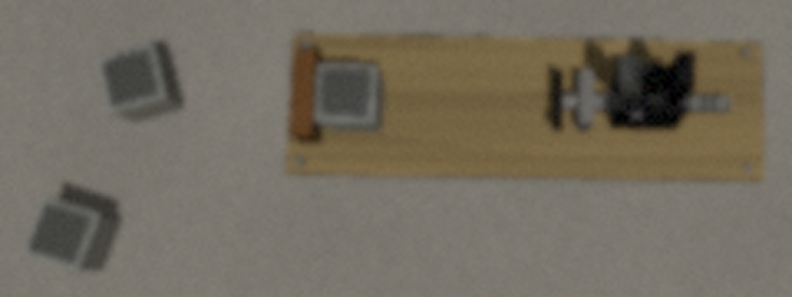

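View pics/w0.png

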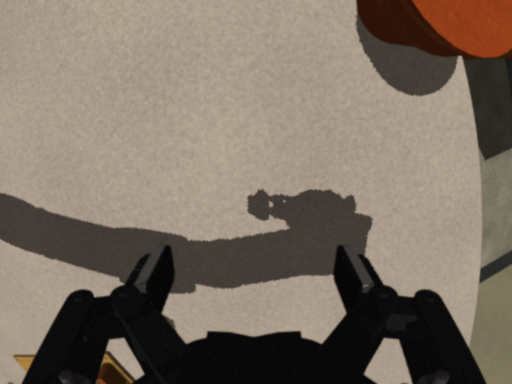

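```bash
python3 - <<'E'
from h import *
im=cv2.imread("pics/top0.png")
s=ctrl.read_state();print(np.round(wpose(s)[0],3), s['clock'])
hsv=cv2.cvtColor(im,cv2.COLOR_BGR2HSV)
sub=hsv[165:255,160:330]
m=((hsv[...,0]>12)&(hsv[...,0]<28)&(hsv[...,1]>70)&(hsv[...,2]>60)).astype(np.uint8)
m[:165]=0;m[235:]=0;m[:,:165]=0;m[:,330:]=0
m=cv2.morphologyEx(m,cv2.MORPH_CLOSE,np.ones((15,15)))
n,l,st,c=cv2.connectedComponentsWithStats(m);i=1+np.argmax(st[1:,4]);print(st[i])
cnt=cv2.findContours((l==i).astype(np.uint8),cv2.RETR_EXTERNAL,cv2.CHAIN_APPROX_NONE)[0][0]
w=pix2plane("top",cnt[:,0,:],12)
r=cv2.minAreaRect(w[:,:2].astype(np.float32));print(r)
z=np.array([[295,35],[763,42],[762,180],[286,173]])/3.3+[85,165]
W=pix2plane("top",z,12);print(W.round(1))
# tub tops: grey lids
for name,q,zz in [("a",[[316,62],[380,60],[381,128],[315,126]],72),("b1",[[104,56],[150,42],[165,97],[118,110]],60),("b2",[[50,193],[101,207],[82,264],[30,252]],60)]:
    P=pix2plane("top",np.array(q)/3.3+[85,165],zz);print(name,P.mean(0).round(1),[round(float(np.linalg.norm(P[i]-P[(i+1)%4])),1) for i in range(4)],[round(float(np.degrees(np.arctan2(*(P[(i+1)%4]-P[i])[1::-1])),),1) for i in range(4)])
E
```

```text
[[-0.     0.353  0.936]
 [ 0.     0.936 -0.353]
 [-1.    -0.    -0.   ]] 1.15
[ 172  175  144   45 5210]
((555.7618408203125, -24.26806640625), (396.7375793457031, 119.17498016357422), 89.41260528564453)
[[ 615.3  171.1   12. ]
 [ 612.8 -226.7   12. ]
 [ 494.1 -222.6   12. ]
 [ 498.2  173.4   12. ]]
a [554.1 115.   72. ] [50.3, 54.5, 51.4, 51.2] [-87.7, -177.4, 88.6, 1.5]
b1 [569.3 286.1  60. ] [37.3, 46.9, 37.5, 45.7] [-71.6, -161.8, 106.5, 17.9]
b2 [448.4 330.2  60. ] [41.3, 45.3, 41.2, 47.0] [-105.1, 165.7, 77.2, -14.2]
```

arm_command:
  series:
    - [1, 2.35, -2.15, 0, 0, 0, -5.8]
    - [1, 2.35, -2.15, 0, 0, 0, -5.8]
    - [1, 2.35, -2.15, 0, 0, 0, -5.8]
    - [1, 2.35, -2.15, 0, 0, 0, -5.8]
    - [1, 2.35, -2.15, 0, 0, 0, -5.8]
    - [1, 2.35, -2.15, 0, 0, 0, -5.8]
    - [1, 2.35, -2.15, 0, 0, 0, -5.8]
    - [1, 2.35, -2.15, 0, 0, 0, -5.8]
    - [1, 2.35, -2.15, 0, 0, 0, -5.8]
    - [1, 2.35, -2.15, 0, 0, 0, -5.8]
    - [1, 2.35, -2.15, 0, 0, 0, -5.8]
    - [1, 2.35, -2.15, 0, 0, 0, -5.5]
    - [1, 0, 0, 0, 0, 0, 0]
    - [1, 0, 0, 0, 0, 0, 0]

```text
clock: 2.32
eef_pos: [513.3, 347.9, 231.4]
tool_rot: [0.867, 1.569, -0.708]
force: [0.9, 1.0, -0.4]
width: 85.4
```

```bash
python3 - <<'E'
from h import *
s=ctrl.read_state();print(s['clock'],s['eef_pos'],wpose(s)[0].round(3))
cv2.imwrite("pics/w1.png",ctrl.get_image("wrist"))
np.save("s1.npy",np.r_[s['eef_pos'],s['tool_rot']])
for d in ctrl.spot_in("tub_b_mid","wrist"): print(d)
E
```

```text
2.3167 [513.26685203 347.87052038 231.40381185] [[ 0.001  1.    -0.004]
 [-0.001 -0.004 -1.   ]
 [-1.     0.001  0.001]]
{'centre': [571.0, 301.1, 55.7], 'conf': 0.63}
{'centre': [553.1, 154.6, 11.8], 'conf': 0.48}
```

View pics/w1.png

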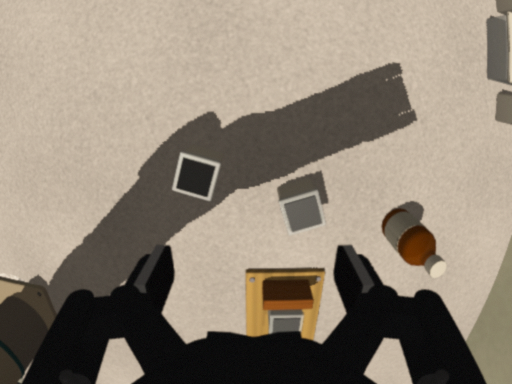

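```bash
python3 - <<'E'
from h import *
im=cv2.imread("pics/w1.png")
a=np.load("s1.npy");s={'eef_pos':a[:3],'tool_rot':a[3:]}
for x,y in((145,125),(255,165),(230,250)):
    c=im[y:y+100,x:x+110]
    cv2.imwrite(f"pics/w1_{x}.png",cv2.resize(c,None,fx=5,fy=5,interpolation=cv2.INTER_CUBIC))
E
python3 -c "
import cv2,numpy as np
cv2.imwrite('pics/w1m.png',cv2.resize(np.hstack([cv2.imread(f'pics/w1_{x}.png') for x in(145,255,230)]),(800,243),interpolation=cv2.INTER_AREA))"
```

```text
(no output)
```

View pics/w1_145.png

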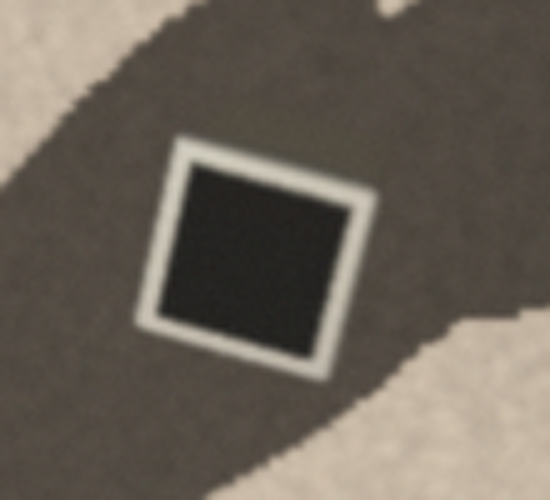

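View pics/w1_255.png

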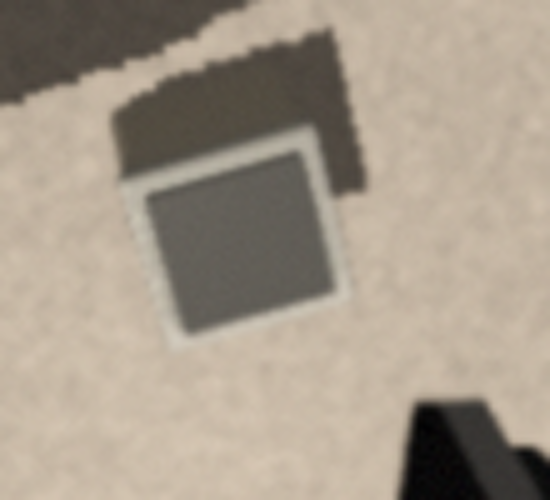

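View pics/w1_230.png

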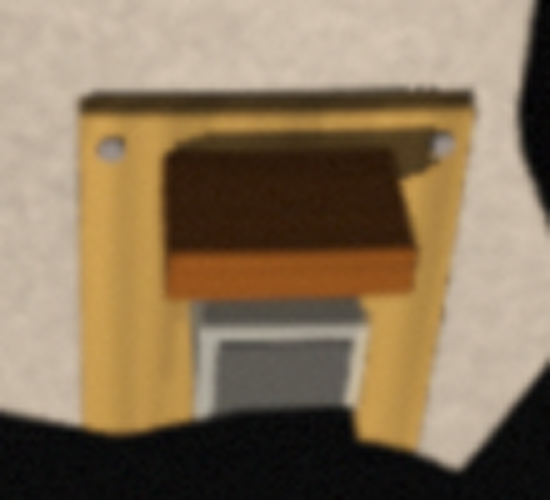

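```bash
python3 - <<'E'
from h import *
a=np.load("s1.npy");s={'eef_pos':a[:3],'tool_rot':a[3:]}
def show(n,q,off,z):
    P=wpix2plane(s,np.array(q)/5+off,z);m=len(P)
    print(n,P.mean(0).round(1),[(round(float(np.linalg.norm(P[(i+1)%m]-P[i])),1),round(float(np.degrees(np.arctan2(*(P[(i+1)%m]-P[i])[1::-1]))),1)) for i in range(m)]);return P
show("c",[(177,137),(377,190),(327,381),(136,325)],[145,125],60)
show("b",[(122,180),(315,125),(350,298),(175,348)],[255,165],60)
print(show("board",[(80,110),(472,103)],[230,250],12).round(1))
print(show("stop",[(168,298),(413,291)],[230,250],62).round(1))
print(show("a",[(198,325),(363,320)],[230,250],72).round(1))
E
```

```text
c [449.4 337.8  60. ] [(46.0, -16.0), (46.7, -106.5), (46.1, 162.7), (45.7, 73.3)]
b [572.1 293.5  60. ] [(45.9, 16.6), (45.6, -74.7), (43.8, -163.4), (45.7, 108.0)]
board [561.3 177.2  12. ] [(117.3, -0.3), (117.3, 179.7)]
[[502.6 177.6  12. ]
 [619.9 176.8  12. ]]
stop [561.9 147.2  62. ] [(68.8, -0.4), (68.8, 179.6)]
[[527.5 147.4  62. ]
 [596.3 146.9  62. ]]
a [558.1 146.   72. ] [(45.4, -0.2), (45.4, 179.8)]
[[535.4 146.1  72. ]
 [580.8 146.   72. ]]
```

arm_command:
  series:
    - [1, 1.47, -1.35, -2.5, 0, 0, 4.25]
    - [1, 1.47, -1.35, -2.5, 0, 0, 4.25]
    - [1, 1.47, -1.35, -2.5, 0, 0, 4.25]
    - [1, 1.47, -1.35, -2.5, 0, 0, 4.25]
    - [1, 0, 0, 0, 0, 0, 0]
    - [1, 0, 0, 0, 0, 0, 0]

```text
clock: 2.92
eef_pos: [569.1, 296.0, 129.8]
tool_rot: [-1.593, 1.567, -2.867]
force: [-0.4, 0.6, 0.0]
width: 85.3
```

```bash
cat > shot.py <<'E'
from h import *
import sys
n=sys.argv[1]
s=ctrl.read_state();print(s['clock'],s['eef_pos'].round(1),wpose(s)[0].round(3).tolist(),s['force'].round(2),s['width'])
im=ctrl.get_image("wrist");cv2.imwrite(f"pics/{n}.png",im);np.save(f"{n}.npy",np.r_[s['eef_pos'],s['tool_rot']])
E
python3 shot.py w2
```

```text
2.9167 [569.1 296.  129.8] [[-0.003, 0.956, 0.292], [-0.001, 0.292, -0.956], [-1.0, -0.003, -0.0]] [-0.43  0.55  0.05] 85.30450055401846
```

View pics/w2.png

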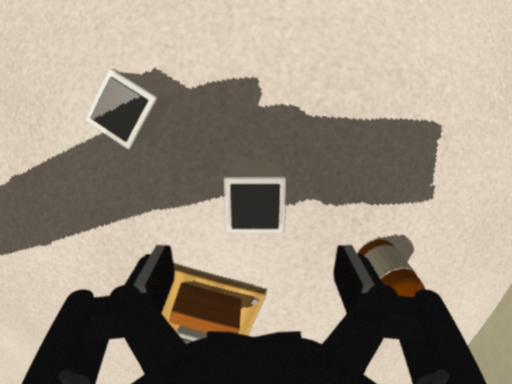

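```bash
python3 - <<'E'
from h import *
a=np.load("w2.npy");s={'eef_pos':a[:3],'tool_rot':a[3:]}
Rm,p=wpose(s)
for z in (60,):
    P=wpix2plane(s,[(224,177),(286,177),(285,232),(227,232)],z);print(P.round(1).tolist(),P.mean(0).round(1),((P.mean(0)-p)@Rm).round(1),[np.linalg.norm(P[i]-P[i-1]).round(1) for i in range(4)])
E
```

```text
[[542.8, 308.9, 60.0], [587.2, 322.5, 60.0], [601.7, 278.7, 60.0], [557.0, 265.0, 60.0]] [572.2 293.8  60. ] [69.8  2.5  3. ] [np.float64(46.2), np.float64(46.5), np.float64(46.2), np.float64(46.7)]
```

arm_command:
  series:
    - [1, 0.3, -0.2, -2.5, 0, 0, 0]
    - [1, 0, 0, -3, 0, 0, 0]
    - [1, 0, 0, -3, 0, 0, 0]
    - [1, 0, 0, -2, 0, 0, 0]
    - [1, 0, 0, 0, 0, 0, 0]
    - [0, 0, 0, 0, 0, 0, 0]
    - [0, 0, 0, 0, 0, 0, 0]
    - [0, 0, 0, 0, 0, 0, 0]
    - [0, 0, 0, 0, 0, 0, 0]
    - [0, 0, 0, 0, 0, 0, 0]
    - [0, 0, 0, 0, 0, 0, 0]

```text
clock: 3.88
eef_pos: [574.4, 295.5, 28.9]
tool_rot: [1.99, 1.567, 0.716]
force: [-1.9, 0.1, 7.6]
width: 47.3
```

arm_command:
  series:
    - [0, 0, 0, 2.5, 0, 0, 0]
    - [0, 0, 0, 3, 0, 0, 0]
    - [0, 0, 0, 3, 0, 0, 0]
    - [0, 0, 0, 2.5, 0, 0, 0]
    - [0, -0.2, -3.1, 0, 0, 0, -2.5]
    - [0, -0.2, -3.1, 0, 0, 0, -2.5]
    - [0, -0.2, -3.1, 0, 0, 0, -2.5]
    - [0, -0.2, -3.1, 0, 0, 0, -2.5]
    - [0, -0.2, -3.1, 0, 0, 0, -2.5]
    - [0, -0.2, -3.1, 0, 0, 0, -2.5]
    - [0, -0.2, -3.1, 0, 0, 0, -2.4]
    - [0, 0, 0, 0, 0, 0, 0]
    - [0, 0, 0, 0, 0, 0, 0]
    - [0, 0, 0, 0, 0, 0, 0]

```text
clock: 5.05
eef_pos: [559.6, 77.8, 137.0]
tool_rot: [2.354, 1.569, 0.777]
force: [-0.6, 0.4, -2.3]
width: 46.9
```

```bash
python3 shot.py w3
```

```text
5.05 [559.6  77.8 137. ] [[0.001, 1.0, -0.006], [0.001, -0.006, -1.0], [-1.0, 0.001, -0.001]] [-0.61  0.41 -2.31] 46.896429411680415
```

View pics/w3.png

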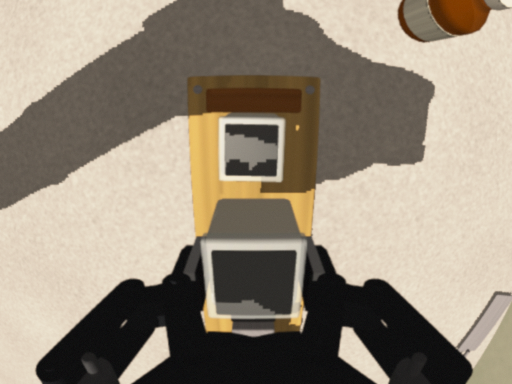

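```bash
python3 - <<'E'
from h import *
im=cv2.imread("pics/w3.png")
cv2.imwrite("pics/w3z.png",cv2.resize(im[65:245,175:335],None,fx=3.3,fy=3.3,interpolation=cv2.INTER_CUBIC))
E
```

```text
(no output)
```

View pics/w3z.png

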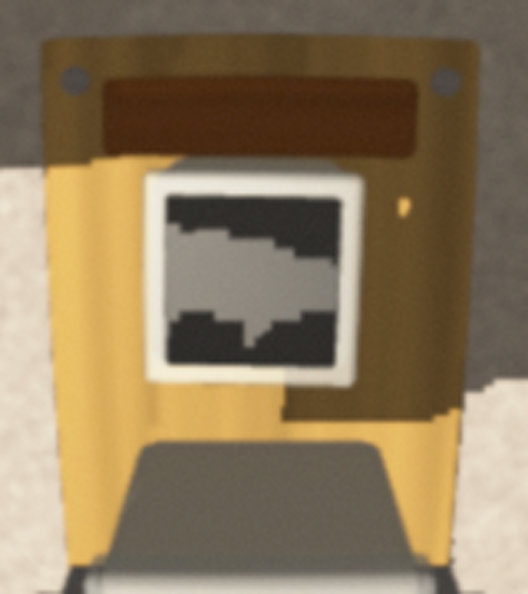

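```bash
python3 - <<'E'
from h import *
a=np.load("w3.npy");s={'eef_pos':a[:3],'tool_rot':a[3:]}
def m(q,z): return wpix2plane(s,np.array(q)/3.3+[175,65],z).round(1).tolist()
print("L",m([(42,44),(54,350),(69,565)],12));print("R",m([(478,44),(462,410),(449,565)],12))
print("stop in",m([(103,152),(416,158)],62));print("holes",m([(76,81),(446,82)],12))
A=m([(147,174),(363,176),(355,386),(147,384)],72);print(A,np.mean(A,0))
H=m([(88,575),(432,575)],0)
print(wproj(s,[[559.6,77.8,137]]))
E
```

```text
L [[502.3, 174.8, 12.0], [501.7, 88.0, 12.0], [500.8, 18.5, 12.0]]
R [[620.6, 174.1, 12.0], [620.0, 69.0, 12.0], [619.6, 17.8, 12.0]]
stop in [[526.4, 147.5, 62.0], [595.9, 145.7, 62.0]]
holes [[511.5, 164.1, 12.0], [611.8, 163.2, 12.0]]
[[537.2, 143.2, 72.0], [583.0, 142.4, 72.0], [582.1, 95.7, 72.0], [535.7, 96.4, 72.0]] [559.5   119.425  72.   ]
[[251.82544722 248.56238167]]
```

```bash
python3 - <<'E'
from h import *
a=np.load("w3.npy");s={'eef_pos':a[:3],'tool_rot':a[3:]}
P=wpix2plane(s,[(202,240),(308,240),(301,318),(207,318)],168);print(P.round(1),P.mean(0))
im=cv2.imread("pics/w3.png")
cv2.imwrite("pics/w3y.png",cv2.resize(im[190:340,180:330],None,fx=4,fy=4,interpolation=cv2.INTER_CUBIC))
E
```

```text
[[538.4 100.2 168. ]
 [584.3  99.9 168. ]
 [584.7  53.4 168. ]
 [536.6  53.7 168. ]] [560.97335237  76.79812622 168.        ]
```

View pics/w3y.png

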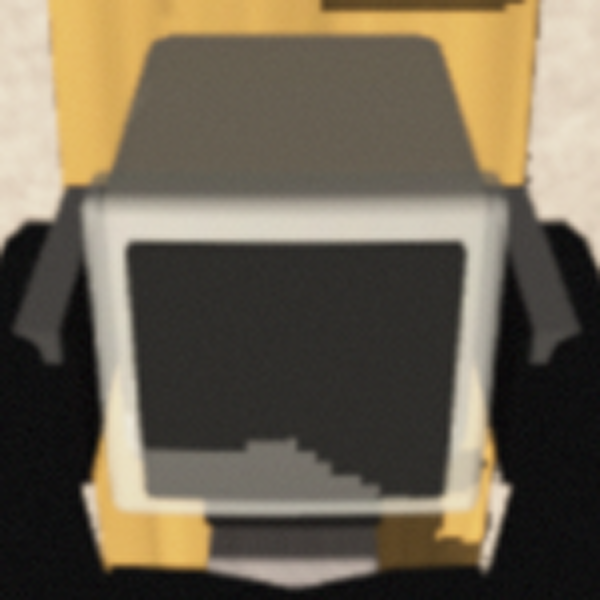

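arm_command:
  series:
    - [0, 0.05, -0.9, 0, 0, 0, 0]
    - [0, 0, 0, -3, 0, 0, 0]
    - [0, 0, 0, -3, 0, 0, 0]
    - [0, 0, 0, -2, 0, 0, 0]
    - [0, 0, 0, -1, 0, 0, 0]
    - [0, 0, 0, 0, 0, 0, 0]
    - [0, 0, 0, 0, 0, 0, 0]

```text
clock: 5.68
eef_pos: [560.0, 68.3, 46.4]
tool_rot: [0.201, 1.571, -1.376]
force: [-0.1, -0.6, -0.6]
width: 47.1
```

arm_command:
  series:
    - [0, 0, 0, -0.3, 0, 0, 0]
    - [0, 0, 0, -0.2, 0, 0, 0]
    - [0, 0, 0, 0, 0, 0, 0]
    - [0, 0, 0, 0, 0, 0, 0]

```text
clock: 6.02
eef_pos: [560.1, 68.3, 42.0]
tool_rot: [1.815, 1.57, 0.238]
force: [-0.4, -0.4, -1.4]
width: 47.5
```

arm_command:
  series:
    - [0, 0, 0, -0.15, 0, 0, 0]
    - [0, 0, 0, 0, 0, 0, 0]
    - [0.75, 0, 0, 0, 0, 0, 0]
    - [0.9, 0, 0, 0, 0, 0, 0]
    - [0.9, 0, 0, 0, 0, 0, 0]
    - [0.9, 0, 0, 0, 0, 0, 0]
    - [0.9, 0, 0, 0.5, 0, 0, 0]
    - [1, 0, 0, 2, 0, 0, 0]
    - [1, 0, 0, 3, 0, 0, 0]
    - [1, 0, 0, 3.5, 0, 0, 0]
    - [1, 0, 0, 0, 0, 0, 0]
    - [1, 0, 0, 0, 0, 0, 0]

```text
clock: 7.02
eef_pos: [561.4, 68.4, 132.1]
tool_rot: [1.749, 1.566, 0.172]
force: [0.0, 0.8, -0.5]
width: 85.5
```

```bash
python3 shot.py w4
```

```text
7.0167 [561.4  68.4 132.1] [[0.005, 1.0, -0.006], [0.001, -0.006, -1.0], [-1.0, 0.005, -0.001]] [ 0.03  0.78 -0.5 ] 85.48267572635294
```

View pics/w4.png

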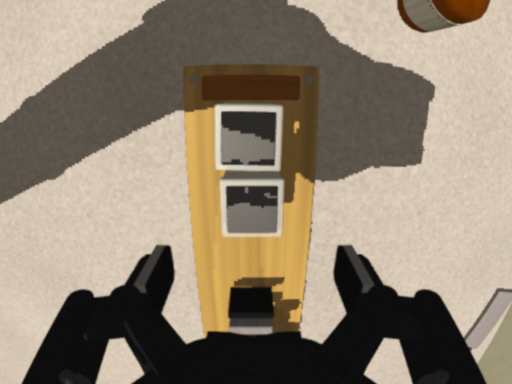

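arm_command:
  series:
    - [1, -1.4, 3.37, 0, 0, 0, -2]
    - [1, -1.4, 3.37, 0, 0, 0, -2]
    - [1, -1.4, 3.37, 0, 0, 0, -2]
    - [1, -1.4, 3.37, 0, 0, 0, -2]
    - [1, -1.4, 3.37, 0, 0, 0, -2]
    - [1, -1.4, 3.37, 0, 0, 0, -2]
    - [1, -1.4, 3.37, 0, 0, 0, -2]
    - [1, -1.4, 3.37, 0, 0, 0, -2]
    - [1, 0, 0, 0, 0, 0, 0]
    - [1, 0, 0, 0, 0, 0, 0]

```text
clock: 7.9
eef_pos: [445.1, 340.1, 128.1]
tool_rot: [-0.907, 1.568, -2.758]
force: [-0.5, -0.9, 0.5]
width: 85.3
```

```bash
python3 shot.py w5;python3 - <<'E'
from h import *
a=np.load("w4.npy");s={'eef_pos':a[:3],'tool_rot':a[3:]}
for q,z in (([(221,180),(283,180),(281,236),(223,236)],72),([(215,105),(282,105),(280,170),(216,170)],72)):
    P=wpix2plane(s,q,z);print(P.mean(0).round(1))
E
```

```text
7.9 [445.1 340.1 128.1] [[-0.003, 0.961, -0.276], [-0.001, -0.276, -0.961], [-1.0, -0.002, 0.002]] [-0.49 -0.9   0.49] 85.33948338440831
[561.2  67.   72. ]
[559.  120.1  72. ]
```

View pics/w5.png

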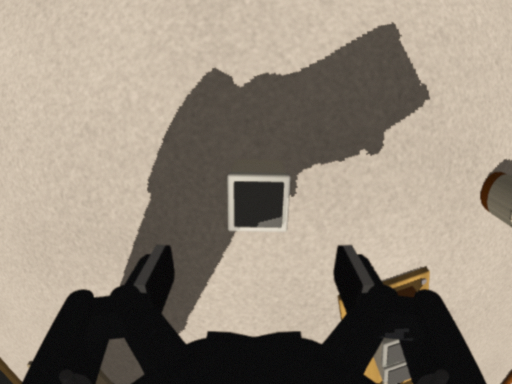

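```bash
python3 - <<'E'
from h import *
a=np.load("w5.npy");s={'eef_pos':a[:3],'tool_rot':a[3:]};Rm,p=wpose(s)
P=wpix2plane(s,[(228,175),(290,175),(289,231),(231,231)],60);print(P.mean(0).round(1),((P.mean(0)-p)@Rm).round(1))
E
```

```text
[449.9 338.   60. ] [68.1  5.4  0.6]
```

arm_command:
  series:
    - [1, 0.5, -0.2, -2.3, 0, 0, 0]
    - [1, 0, 0, -3, 0, 0, 0]
    - [1, 0, 0, -3, 0, 0, 0]
    - [1, 0, 0, -1.8, 0, 0, 0]
    - [1, 0, 0, 0, 0, 0, 0]
    - [0, 0, 0, 0, 0, 0, 0]
    - [0, 0, 0, 0, 0, 0, 0]
    - [0, 0, 0, 0, 0, 0, 0]
    - [0, 0, 0, 0, 0, 0, 0]
    - [0, 0, 0, 0, 0, 0, 0]
    - [0, 0, 0, 0, 0, 0, 0]

```text
clock: 8.87
eef_pos: [453.6, 336.2, 30.4]
tool_rot: [2.517, 1.568, 0.661]
force: [-1.4, -0.4, 7.5]
width: 47.1
```

arm_command:
  series:
    - [0, 0, 0, 2.5, 0, 0, 0]
    - [0, 0, 0, 3, 0, 0, 0]
    - [0, 0, 0, 3, 0, 0, 0]
    - [0, 0, 0, 2.2, 0, 0, 0]
    - [0, 1.2, -3.5, 0, 0, 0, 1.8]
    - [0, 1.2, -3.5, 0, 0, 0, 1.8]
    - [0, 1.2, -3.5, 0, 0, 0, 1.8]
    - [0, 1.2, -3.5, 0, 0, 0, 1.8]
    - [0, 1.2, -3.5, 0, 0, 0, 1.8]
    - [0, 1.2, -3.5, 0, 0, 0, 1.8]
    - [0, 1.2, -3.5, 0, 0, 0, 1.8]
    - [0, 1.2, -3.5, 0, 0, 0, 1.8]
    - [0, 1.1, -3.5, 0, 0, 0, 1.3]
    - [0, 0, 0, 0, 0, 0, 0]
    - [0, 0, 0, 0, 0, 0, 0]
    - [0, 0, 0, 0, 0, 0, 0]

```text
clock: 10.2
eef_pos: [559.5, 21.0, 136.0]
tool_rot: [-3.11, 1.57, 1.59]
force: [1.1, 0.4, -1.5]
width: 47.1
```

```bash
python3 shot.py w6
```

```text
10.2 [559.5  21.  136. ] [[-0.0, 1.0, -0.012], [0.001, -0.012, -1.0], [-1.0, -0.0, -0.001]] [ 1.09  0.37 -1.45] 47.05398316103547
```

View pics/w6.png

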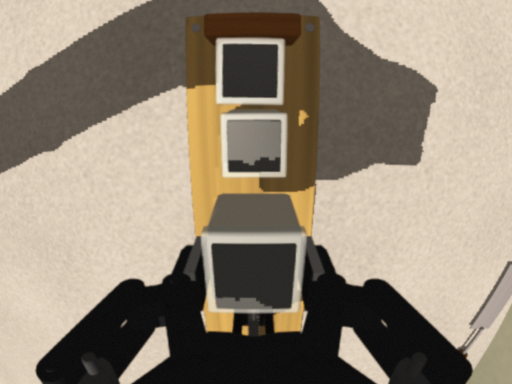

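```bash
python3 - <<'E'
from h import *
a=np.load("w6.npy");s={'eef_pos':a[:3],'tool_rot':a[3:]};Rm,p=wpose(s)
for q,z in (([(202,234),(306,234),(300,312),(209,312)],166),([(221,113),(287,113),(285,177),(222,177)],72),([(216,39),(284,39),(283,104),(217,104)],72)):
    P=wpix2plane(s,q,z);print(P.mean(0).round(1))
print(wpix2plane(s,[(188,100),(318,100),(194,225),(314,225)],12).round(1))
E
```

```text
[560.8  23.  166. ]
[561.1  66.4  72. ]
[559.2 118.9  72. ]
[[502.4  98.5  12. ]
 [619.2  97.1  12. ]
 [499.6 -24.6  12. ]
 [620.9 -26.1  12. ]]
```

arm_command:
  series:
    - [0, 0.05, -0.7, 0, 0, 0, 0]
    - [0, 0, 0, -3, 0, 0, 0]
    - [0, 0, 0, -3, 0, 0, 0]
    - [0, 0, 0, -2, 0, 0, 0]
    - [0, 0, 0, -0.8, 0, 0, 0]
    - [0, 0, 0, 0, 0, 0, 0]
    - [0, 0, 0, 0, 0, 0, 0]

```text
clock: 10.83
eef_pos: [560.5, 14.1, 48.2]
tool_rot: [1.28, 1.57, -0.302]
force: [0.5, -0.3, -1.5]
width: 47.3
```

arm_command:
  series:
    - [0, 0, 0, -0.4, 0, 0, 0]
    - [0, 0, 0, -0.2, 0, 0, 0]
    - [0, 0, 0, 0, 0, 0, 0]
    - [0, 0, 0, 0, 0, 0, 0]

```text
clock: 11.17
eef_pos: [560.8, 13.8, 42.5]
tool_rot: [1.685, 1.569, 0.102]
force: [0.6, -0.5, -0.2]
width: 47.2
```

arm_command:
  series:
    - [0, 0, 0, -0.05, 0, 0, 0]
    - [0, 0, 0, 0, 0, 0, 0]
    - [0.75, 0, 0, 0, 0, 0, 0]
    - [0.9, 0, 0, 0, 0, 0, 0]
    - [0.9, 0, 0, 0, 0, 0, 0]
    - [0.9, 0, 0, 0, 0, 0, 0]
    - [0.9, 0, 0, 0.5, 0, 0, 0]
    - [1, 0, 0, 2, 0, 0, 0]
    - [1, 0, 0, 3, 0, 0, 0]
    - [1, 0, 0, 3.5, 0, 0, 0]
    - [1, 0, 0, 3.5, 0, 0, 0]
    - [1, 0, 0, 3.5, 0, 0, 0]
    - [1, 0, 0, 0, 0, 0, 0]
    - [1, 0, 0, 0, 0, 0, 0]

```text
clock: 12.33
eef_pos: [561.6, 13.8, 203.8]
tool_rot: [1.705, 1.566, 0.122]
force: [-0.4, -0.5, -1.0]
width: 85.5
```

```bash
python3 shot.py w7
```

```text
12.3333 [561.6  13.8 203.8] [[0.005, 1.0, -0.012], [0.001, -0.012, -1.0], [-1.0, 0.005, -0.001]] [-0.4  -0.54 -1.04] 85.4693214006697
```

View pics/w7.png

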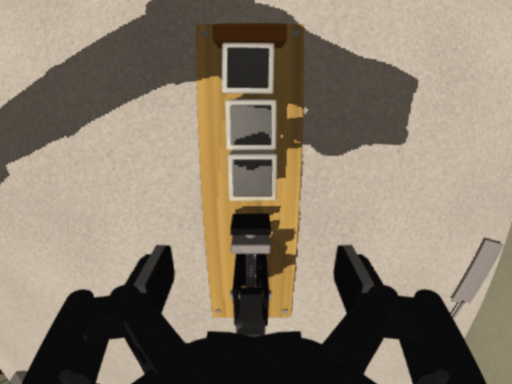

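```bash
python3 - <<'E'
from h import *
im=cv2.imread("pics/w7.png")
cv2.imwrite("pics/w7z.png",cv2.resize(im[30:340,190:320],None,fx=1.9*1,fy=1.9,interpolation=cv2.INTER_CUBIC))
cv2.imwrite("pics/w7y.png",cv2.resize(im[195:335,190:320],None,fx=4.2,fy=4.2,interpolation=cv2.INTER_CUBIC))
a=np.load("w7.npy");s={'eef_pos':a[:3],'tool_rot':a[3:]}
for q in ([(229,155),(276,155),(275,199),(230,199)],[(226,101),(276,101),(276,149),(227,149)],[(222,43),(274,43),(273,93),(223,93)]):
    P=wpix2plane(s,q,72);print(P.mean(0).round(1))
print(wproj(s,[[560,15-106,156],[560,15-106,94],[560,15-95,62]]).round(0))
E
```

```text
[562.2  15.1  72. ]
[561.6  65.7  72. ]
[559.3 119.1  72. ]
[[252. 322.]
 [252. 281.]
 [252. 256.]]
```

View pics/w7y.png

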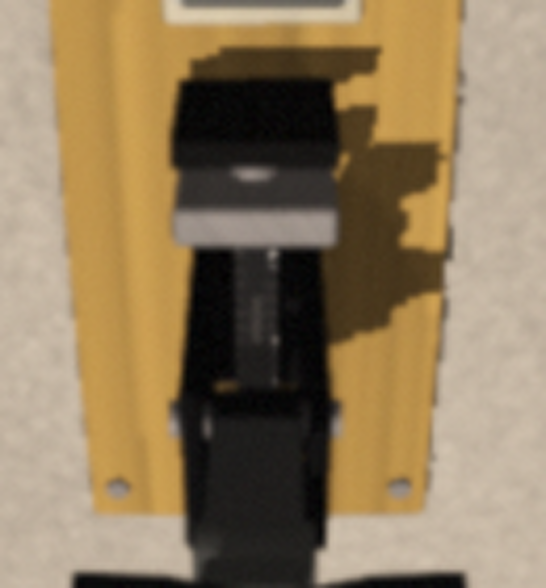

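```bash
python3 - <<'E'
from h import *
a=np.load("w7.npy");s={'eef_pos':a[:3],'tool_rot':a[3:]}
f=lambda q,z:print(z,wpix2plane(s,np.array(q)/4.2+[190,195],z).round(1).tolist())
f([(95,512),(425,512),(53,5),(465,5)],12)
f([(175,210),(336,210),(175,246),(336,246)],62)
f([(180,82),(335,82),(175,165),(335,165)],62)
f([(172,405),(340,405)],94)
f([(190,545),(325,545)],104)
E
```

```text
12 [[498.5, -222.4, 12.0], [618.0, -224.0, 12.0], [501.2, -25.9, 12.0], [620.2, -27.4, 12.0]]
62 [[538.3, -65.0, 62.0], [580.4, -65.5, 62.0], [537.8, -76.1, 62.0], [580.5, -76.6, 62.0]]
62 [[541.0, -28.2, 62.0], [579.7, -28.7, 62.0], [538.8, -51.6, 62.0], [580.0, -52.1, 62.0]]
94 [[537.5, -104.9, 94.0], [580.4, -105.4, 94.0]]
104 [[540.7, -146.3, 104.0], [576.7, -146.8, 104.0]]
```

arm_command:
  series:
    - [0, -0.05, -2.5, 0, 0, 0, 0]
    - [0, -0.05, -2.5, 0, 0, 0, 0]
    - [0, 0, -2.3, 0, 0, 0, 0]
    - [0, 0, 0, 0, 0, 0, 0]
    - [0, 0, 0, 0, 0, 0, 0]
    - [0, 0, 0, 0, 0, 0, 0]
    - [0, 0, 0, 0, 0, 0, 0]
    - [0, 0, 0, 0, 0, 0, 0]

```text
clock: 13.05
eef_pos: [559.0, -57.8, 200.7]
tool_rot: [-2.152, 1.569, 2.551]
force: [-0.0, -0.0, -0.4]
width: -0.2
```

```bash
python3 shot.py w8; python3 - <<'E'
from h import *
cv2.imwrite("pics/side1.png",ctrl.get_image("side"))
im=cv2.imread("pics/side1.png");cv2.imwrite("pics/side1z.png",cv2.resize(im[130:270,170:310],None,fx=4,fy=4,interpolation=cv2.INTER_CUBIC))
for l in("trigger_front","jaw_plate"): print([(d['centre'],d['conf']) for d in ctrl.spot_in(l,"side")])
E
```

```text
13.05 [559.  -57.8 200.7] [[-0.001, 1.0, -0.01], [0.001, -0.01, -1.0], [-1.0, -0.001, -0.001]] [-0.05 -0.02 -0.43] -0.2330701840043117
[([715.4, 238.8, 67.1], 0.65), ([550.5, -102.5, 139.2], 0.54)]
[([549.7, -72.6, 42.5], 0.54), ([532.5, -119.1, 8.2], 0.2)]
```

View pics/w8.png

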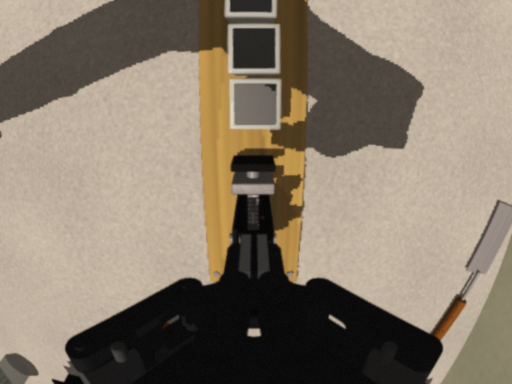

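View pics/side1z.png

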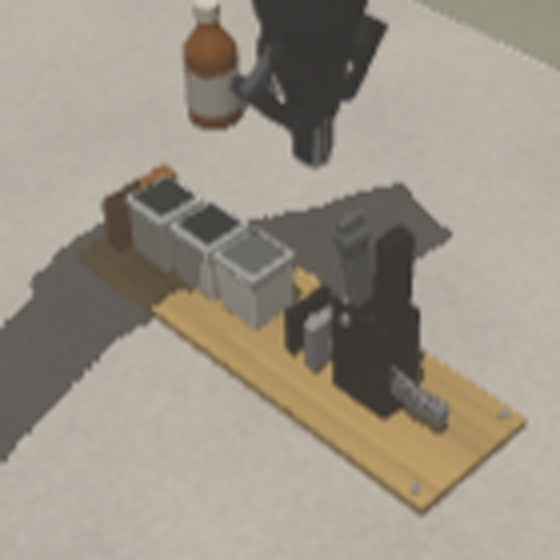

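arm_command:
  series:
    - [0, 0.1, 0, -1.8, 0, 0, 0]
    - [0, 0, 0, -1.8, 0, 0, 0]
    - [0, 0, 0, -1.6, 0, 0, 0]
    - [0, 0, 0, 0, 0, 0, 0]
    - [0, 0, 0, 0, 0, 0, 0]

```text
clock: 13.67
eef_pos: [559.8, -59.0, 148.9]
tool_rot: [-1.628, 1.569, 3.073]
force: [0.2, -0.0, -0.1]
width: 0.1
```

```bash
python3 - <<'E'
from h import *
im=ctrl.get_image("side");cv2.imwrite("pics/side2z.png",cv2.resize(im[130:270,170:310],None,fx=4,fy=4,interpolation=cv2.INTER_CUBIC))
E
```

```text
(no output)
```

View pics/side2z.png

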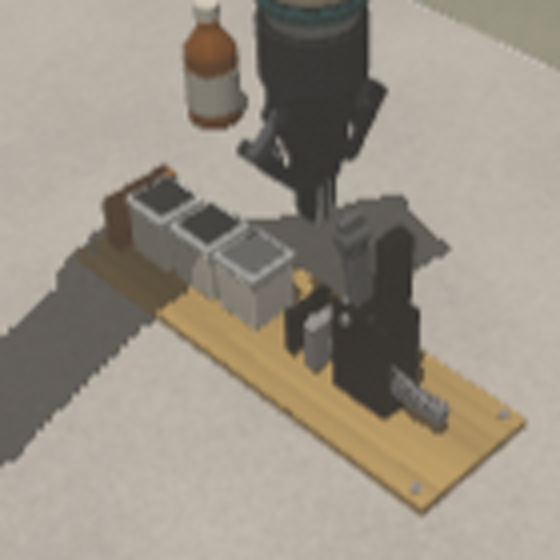

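arm_command:
  series:
    - [0, 0, -1.0, -0.3, 0, 0, 0]
    - [0, 0, -0.7, 0, 0, 0, 0]
    - [0, 0, -0.5, 0, 0, 0, 0]
    - [0, 0, 0, 0, 0, 0, 0]

```text
clock: 14.05
eef_pos: [560.7, -82.0, 147.2]
tool_rot: [2.056, 1.569, 0.472]
force: [0.2, 3.0, 2.4]
width: 0.0
```

arm_command:
  series:
    - [0, 0, -0.5, 0, 0, 0, 0]
    - [0, 0, 0, 0, 0, 0, 0]

```text
clock: 14.22
eef_pos: [560.8, -85.6, 147.0]
tool_rot: [2.523, 1.569, 0.94]
force: [-0.2, 4.6, 3.0]
width: -0.1
```

arm_command:
  series:
    - [0, 0, -0.5, 0, 0, 0, 0]
    - [0, 0, 0, 0, 0, 0, 0]

```text
clock: 14.38
eef_pos: [560.7, -90.6, 146.8]
tool_rot: [2.376, 1.569, 0.793]
force: [-0.1, 4.4, 3.2]
width: -0.2
```

arm_command:
  series:
    - [0, 0, -0.5, 0, 0, 0, 0]
    - [0, 0, 0, 0, 0, 0, 0]

```text
clock: 14.55
eef_pos: [560.7, -96.0, 146.6]
tool_rot: [2.103, 1.57, 0.52]
force: [0.4, 4.6, 2.5]
width: 0.2
```

arm_command:
  series:
    - [0, 0, -0.3, 0, 0, 0, 0]
    - [0, 0, 0, 0, 0, 0, 0]

```text
clock: 14.72
eef_pos: [560.6, -98.9, 146.5]
tool_rot: [2.072, 1.57, 0.49]
force: [0.8, 4.6, 3.3]
width: 0.0
```

```bash
python3 shot.py w9; python3 - <<'E'
from h import *
im=ctrl.get_image("side");cv2.imwrite("pics/side3z.png",cv2.resize(im[130:270,170:310],None,fx=4,fy=4,interpolation=cv2.INTER_CUBIC))
E
```

```text
14.7167 [560.6 -98.9 146.5] [[0.001, 1.0, -0.012], [0.0, -0.012, -1.0], [-1.0, 0.001, -0.0]] [0.83 4.6  3.33] 0.008372258649622962
```

View pics/side3z.png

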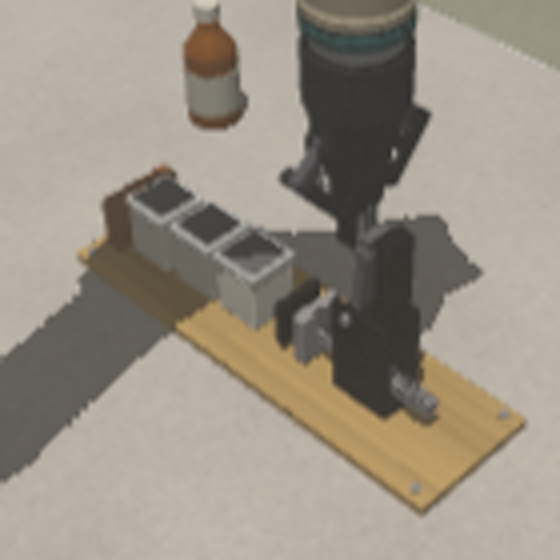

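View pics/w9.png

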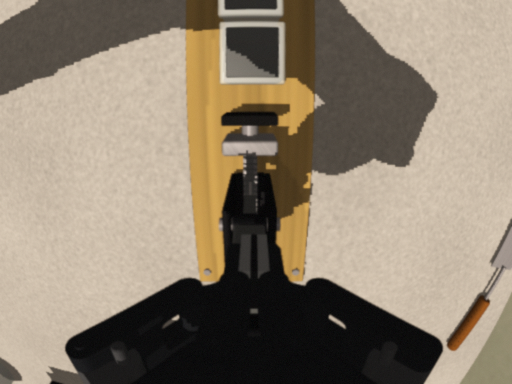

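```bash
cat > jaw.py <<'E'
from h import *
import sys
n=sys.argv[1];a=np.load(n+".npy");s={'eef_pos':a[:3],'tool_rot':a[3:]}
im=cv2.imread(f"pics/{n}.png")
x=int(sys.argv[2]) if len(sys.argv)>2 else 250
y0=int(sys.argv[3]) if len(sys.argv)>3 else 60
cv2.imwrite(f"pics/{n}z.png",cv2.resize(im[y0:y0+110,x-60:x+60],None,fx=5,fy=5,interpolation=cv2.INTER_CUBIC))
col=im[:,x-22:x-14].astype(int).mean((1,2))
for r in range(y0,y0+110): print(r,round(col[r]),wpix2plane(s,[(x-18,r)],62)[0][1].round(1),end='|')
E
python3 jaw.py w9 250 60
```

```text
60 118 8.9|61 119 8.1|62 119 7.4|63 120 6.6|64 120 5.8|65 120 5.0|66 120 4.3|67 121 3.5|68 121 2.7|69 120 2.0|70 121 1.2|71 121 0.4|72 122 -0.3|73 122 -1.1|74 121 -1.9|75 119 -2.7|76 116 -3.4|77 145 -4.2|78 193 -5.0|79 205 -5.7|80 204 -6.5|81 200 -7.3|82 182 -8.0|83 154 -8.8|84 135 -9.6|85 136 -10.3|86 139 -11.1|87 139 -11.9|88 139 -12.6|89 139 -13.4|90 140 -14.2|91 139 -14.9|92 140 -15.7|93 140 -16.5|94 140 -17.2|95 139 -18.0|96 140 -18.8|97 140 -19.5|98 139 -20.3|99 140 -21.1|100 140 -21.8|101 140 -22.6|102 140 -23.4|103 139 -24.1|104 140 -24.9|105 141 -25.7|106 140 -26.4|107 136 -27.2|108 121 -28.0|109 106 -28.7|110 94 -29.5|111 77 -30.3|112 38 -31.0|113 10 -31.8|114 10 -32.6|115 12 -33.4|116 20 -34.1|117 23 -34.9|118 24 -35.7|119 24 -36.4|120 24 -37.2|121 23 -38.0|122 24 -38.8|123 24 -39.5|124 31 -40.3|125 69 -41.1|126 122 -41.9|127 139 -42.7|128 138 -43.4|129 129 -44.2|130 118 -45.0|131 95 -45.8|132 79 -46.6|133 63 -47.3|134 54 -48.1|135 51 -48.9|136 51 -49.7|137 50 -50.5|138 51 -51.3|139 52 -52.0|140 62 -52.8|141 93 -53.6|142 136 -54.4|143 169 -55.2|144 185 -56.0|145 187 -56.8|146 185 -57.6|147 181 -58.4|148 179 -59.2|149 176 -60.0|150 173 -60.8|151 171 -61.6|152 169 -62.4|153 165 -63.2|154 150 -64.0|155 132 -64.8|156 135 -65.6|157 142 -66.4|158 143 -67.2|159 144 -68.0|160 143 -68.8|161 143 -69.6|162 143 -70.4|163 143 -71.2|164 144 -72.1|165 143 -72.9|166 144 -73.7|167 144 -74.5|168 143 -75.3|169 143 -76.1|
```

View pics/w9z.png

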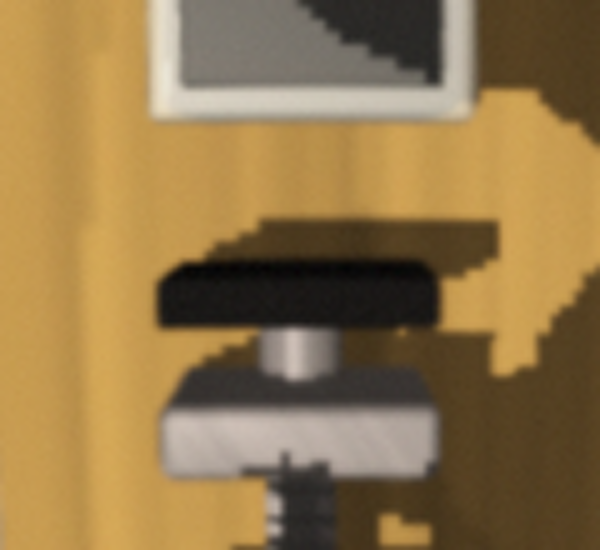

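arm_command:
  series:
    - [0, 0, 1.2, 0, 0, 0, 0]
    - [0, 0, 1.2, 0, 0, 0, 0]
    - [0, 0, 0, 0, 0, 0, 0]
    - [0, 0, 0, 0, 0, 0, 0]
    - [0, 0, -0.8, 0, 0, 0, 0]
    - [0, 0, -0.8, 0, 0, 0, 0]
    - [0, 0, -0.8, 0, 0, 0, 0]
    - [0, 0, 0, 0, 0, 0, 0]
    - [0, 0, 0, 0, 0, 0, 0]

```text
clock: 15.57
eef_pos: [560.3, -99.9, 146.5]
tool_rot: [2.404, 1.57, 0.82]
force: [-0.6, 3.7, 3.7]
width: -0.2
```

```bash
python3 shot.py w10; python3 jaw.py w10 250 60|tr '|' '\n'|awk '$1>70&&$1<150' |tr '\n' '|'
```

```text
15.5667 [560.3 -99.9 146.5] [[0.0, 1.0, -0.013], [0.0, -0.013, -1.0], [-1.0, 0.0, -0.0]] [-0.62  3.65  3.72] -0.15498667478081843
71 121 -0.5|72 122 -1.3|73 122 -2.1|74 118 -2.8|75 119 -3.6|76 164 -4.4|77 198 -5.2|78 205 -5.9|79 204 -6.7|80 195 -7.5|81 174 -8.2|82 144 -9.0|83 126 -9.8|84 134 -10.5|85 140 -11.3|86 139 -12.1|87 139 -12.8|88 139 -13.6|89 140 -14.4|90 139 -15.1|91 140 -15.9|92 140 -16.7|93 138 -17.4|94 127 -18.2|95 110 -19.0|96 89 -19.7|97 70 -20.5|98 52 -21.3|99 27 -22.0|100 18 -22.8|101 22 -23.6|102 23 -24.3|103 24 -25.1|104 24 -25.9|105 24 -26.6|106 24 -27.4|107 24 -28.2|108 25 -28.9|109 37 -29.7|110 81 -30.5|111 128 -31.2|112 140 -32.0|113 140 -32.8|114 140 -33.6|115 138 -34.3|116 133 -35.1|117 118 -35.9|118 94 -36.6|119 78 -37.4|120 64 -38.2|121 55 -39.0|122 52 -39.7|123 51 -40.5|124 52 -41.3|125 63 -42.1|126 98 -42.8|127 140 -43.6|128 174 -44.4|129 186 -45.2|130 186 -46.0|131 185 -46.7|132 183 -47.5|133 180 -48.3|134 178 -49.1|135 177 -49.9|136 176 -50.7|137 174 -51.4|138 170 -52.2|139 155 -53.0|140 132 -53.8|141 126 -54.6|142 138 -55.4|143 142 -56.2|144 142 -57.0|145 143 -57.8|146 143 -58.6|147 143 -59.3|148 143 -60.1|149 143 -60.9|
```

View pics/w10z.png

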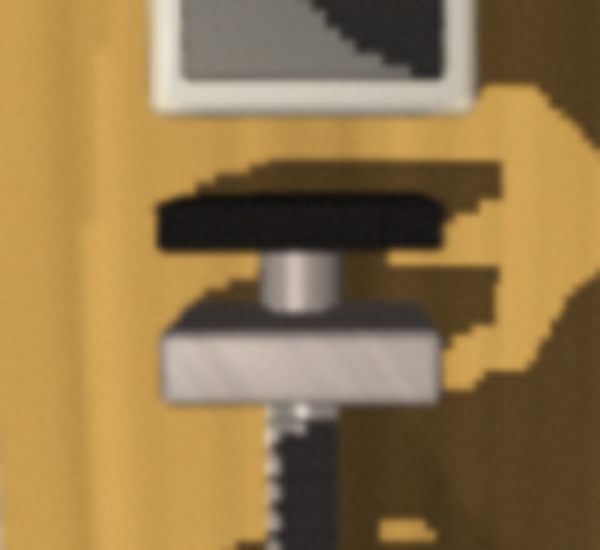

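arm_command:
  series:
    - [0, 0, 1.2, 0, 0, 0, 0]
    - [0, 0, 1.2, 0, 0, 0, 0]
    - [0, 0, 0, 0, 0, 0, 0]
    - [0, 0, 0, 0, 0, 0, 0]
    - [0, 0, -0.8, 0, 0, 0, 0]
    - [0, 0, -0.8, 0, 0, 0, 0]
    - [0, 0, -0.8, 0, 0, 0, 0]
    - [0, 0, 0, 0, 0, 0, 0]
    - [0, 0, 0, 0, 0, 0, 0]

```text
clock: 16.37
eef_pos: [560.4, -99.9, 146.6]
tool_rot: [2.11, 1.57, 0.526]
force: [0.5, 3.9, 3.1]
width: 0.6
```

arm_command:
  series:
    - [0, 0, 1.2, 0, 0, 0, 0]
    - [0, 0, 1.2, 0, 0, 0, 0]
    - [0, 0, 0, 0, 0, 0, 0]
    - [0, 0, 0, 0, 0, 0, 0]
    - [0, 0, -0.6, 0, 0, 0, 0]
    - [0, 0, -0.6, 0, 0, 0, 0]
    - [0, 0, -0.4, 0, 0, 0, 0]
    - [0, 0, -0.4, 0, 0, 0, 0]
    - [0, 0, 0, 0, 0, 0, 0]

```text
clock: 17.12
eef_pos: [560.5, -95.7, 146.8]
tool_rot: [2.602, 1.57, 1.018]
force: [0.1, 4.4, 3.8]
width: 0.1
```

```bash
python3 shot.py w11; python3 jaw.py w11 250 40|tr '|' '\n'|awk '$1>60&&$1<130' |tr '\n' '|'
```

```text
17.1167 [560.5 -95.7 146.8] [[0.001, 1.0, -0.013], [0.001, -0.013, -1.0], [-1.0, 0.001, -0.001]] [0.12 4.43 3.81] 0.1223913948586935
61 118 11.5|62 118 10.7|63 119 9.9|64 118 9.2|65 119 8.4|66 119 7.6|67 120 6.8|68 121 6.1|69 121 5.3|70 120 4.5|71 120 3.8|72 121 3.0|73 120 2.2|74 121 1.5|75 119 0.7|76 116 -0.1|77 141 -0.9|78 190 -1.6|79 204 -2.4|80 203 -3.2|81 199 -3.9|82 182 -4.7|83 152 -5.5|84 105 -6.2|85 50 -7.0|86 24 -7.8|87 24 -8.5|88 24 -9.3|89 24 -10.1|90 24 -10.8|91 24 -11.6|92 24 -12.4|93 30 -13.1|94 64 -13.9|95 109 -14.7|96 133 -15.4|97 139 -16.2|98 138 -17.0|99 139 -17.7|100 138 -18.5|101 139 -19.3|102 136 -20.0|103 128 -20.8|104 112 -21.6|105 96 -22.4|106 80 -23.1|107 63 -23.9|108 54 -24.7|109 66 -25.4|110 104 -26.2|111 144 -27.0|112 174 -27.7|113 183 -28.5|114 183 -29.3|115 182 -30.1|116 181 -30.8|117 180 -31.6|118 179 -32.4|119 179 -33.2|120 179 -33.9|121 178 -34.7|122 176 -35.5|123 159 -36.3|124 139 -37.0|125 138 -37.8|126 140 -38.6|127 140 -39.4|128 140 -40.2|129 140 -40.9|
```

View pics/w11z.png

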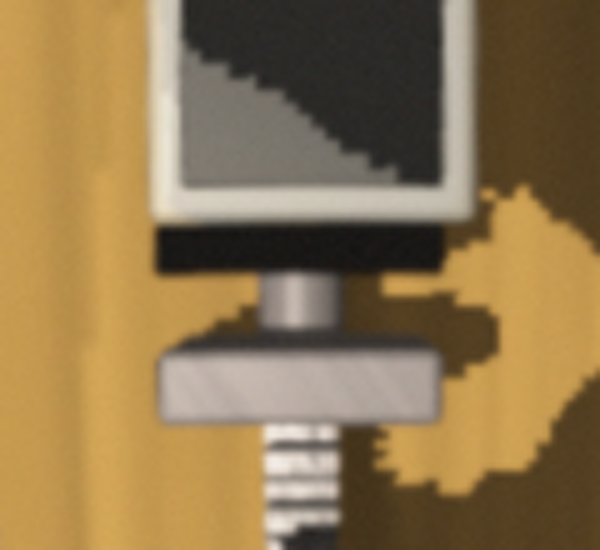

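arm_command:
  series:
    - [0, 0, -0.4, 0, 0, 0, 0]
    - [0, 0, 0, 0, 0, 0, 0]
    - [0, 0, 0, 0, 0, 0, 0]

```text
clock: 17.42
eef_pos: [560.4, -98.9, 146.5]
tool_rot: [2.767, 1.57, 1.184]
force: [-1.2, 4.4, 3.6]
width: 0.1
```

arm_command:
  series:
    - [0, 0, 1.2, 0, 0, 0, 0]
    - [0, 0, 1.2, 0, 0, 0, 0]
    - [0, 0, 0, 0, 0, 0, 0]
    - [0, 0, 0, 0, 0, 0, 0]
    - [0, 0, -0.5, 0, 0, 0, 0]
    - [0, 0, -0.4, 0, 0, 0, 0]
    - [0, 0, -0.3, 0, 0, 0, 0]
    - [0, 0, 0, 0, 0, 0, 0]
    - [0, 0, 0, 0, 0, 0, 0]

```text
clock: 18.17
eef_pos: [560.4, -86.2, 146.8]
tool_rot: [3.097, 1.568, 1.515]
force: [-0.4, 5.6, 5.0]
width: 0.2
```

```bash
python3 shot.py w12; python3 jaw.py w12 250 40|tr '|' '\n'|awk '$1>60&&$1<130' |tr '\n' '|'
```

```text
18.1667 [560.4 -86.2 146.8] [[0.0, 1.0, -0.012], [0.003, -0.012, -1.0], [-1.0, 0.0, -0.003]] [-0.41  5.61  5.  ] 0.22328093570413737
61 116 21.1|62 116 20.3|63 116 19.5|64 117 18.8|65 118 18.0|66 118 17.2|67 118 16.4|68 118 15.7|69 118 14.9|70 118 14.1|71 119 13.4|72 120 12.6|73 119 11.8|74 120 11.0|75 120 10.3|76 120 9.5|77 120 8.7|78 120 8.0|79 120 7.2|80 121 6.4|81 121 5.7|82 121 4.9|83 122 4.1|84 120 3.4|85 116 2.6|86 131 1.8|87 174 1.0|88 199 0.3|89 203 -0.5|90 201 -1.3|91 188 -2.0|92 156 -2.8|93 103 -3.6|94 46 -4.3|95 24 -5.1|96 24 -5.9|97 23 -6.6|98 23 -7.4|99 23 -8.2|100 24 -8.9|101 23 -9.7|102 29 -10.5|103 57 -11.2|104 103 -12.0|105 132 -12.8|106 139 -13.5|107 138 -14.3|108 135 -15.1|109 125 -15.9|110 117 -16.6|111 112 -17.4|112 97 -18.2|113 77 -18.9|114 58 -19.7|115 50 -20.5|116 55 -21.3|117 77 -22.0|118 115 -22.8|119 153 -23.6|120 176 -24.4|121 183 -25.1|122 182 -25.9|123 181 -26.7|124 180 -27.5|125 179 -28.2|126 177 -29.0|127 177 -29.8|128 175 -30.6|129 175 -31.4|
```

View pics/w12.png

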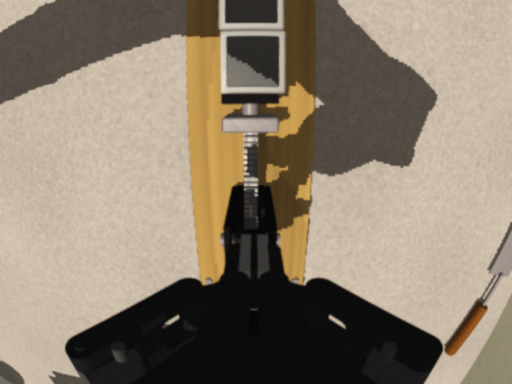

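arm_command:
  series:
    - [0, 0, -0.4, 0, 0, 0, 0]
    - [0, 0, -0.2, 0, 0, 0, 0]
    - [0, 0, 0, 0, 0, 0, 0]
    - [0, 0, 0, 0, 0, 0, 0]

```text
clock: 18.55
eef_pos: [560.5, -91.8, 146.9]
tool_rot: [3.015, 1.568, 1.432]
force: [0.0, 6.3, 5.3]
width: -0.2
```

```bash
cat > gap.py <<'E'
import sys
from h import *
n=sys.argv[1]
s=ctrl.read_state();im=ctrl.get_image("wrist");cv2.imwrite(f"pics/{n}.png",im)
print(s['clock'],s['eef_pos'].round(1),s['force'].round(1))
col=cv2.cvtColor(im,cv2.COLOR_BGR2GRAY)[:,226:238].astype(float).mean(1)
def cross(r0,lev,up=True,end=190):
    for r in range(r0,end):
        a,b=col[r],col[r+1]
        if (up and a<lev<=b) or (not up and a>lev>=b): return r+(lev-a)/(b-a)
# pad = darkest run
r0=int(sys.argv[2]) if len(sys.argv)>2 else 50
d=[r for r in range(r0,190) if col[r]<40]
run=[d[0]]
for r in d[1:]:
    if r==run[-1]+1: run.append(r)
    elif len(run)>=4: break
    else: run=[r]
pb=cross(run[-1],75);top=cross(run[0]-6,100,False)
# plate bright: first >165 after pad, its rise at 115
br=next(r for r in range(run[-1]+1,200) if col[r]>165)
rr=br
while col[rr]>115: rr-=1
pf=rr+(115-col[rr])/(col[rr+1]-col[rr])
Y=[wpix2plane(s,[(232,v)],62)[0][1] for v in (top,pb,pf)]
print("padtop/lid edge",round(Y[0],1),"padback",round(Y[1],1),"plate",round(Y[2],1),"gap",round(Y[1]-Y[2],2))
cv2.imwrite(f"pics/{n}z.png",cv2.resize(im[20:140,190:310],None,fx=5,fy=5,interpolation=cv2.INTER_CUBIC))
E
python3 gap.py w13
```

```text
18.55 [560.5 -91.8 146.9] [0.  6.3 5.3]
padtop/lid edge -0.3 padback -8.2 plate -18.8 gap 10.62
```

View pics/w13z.png

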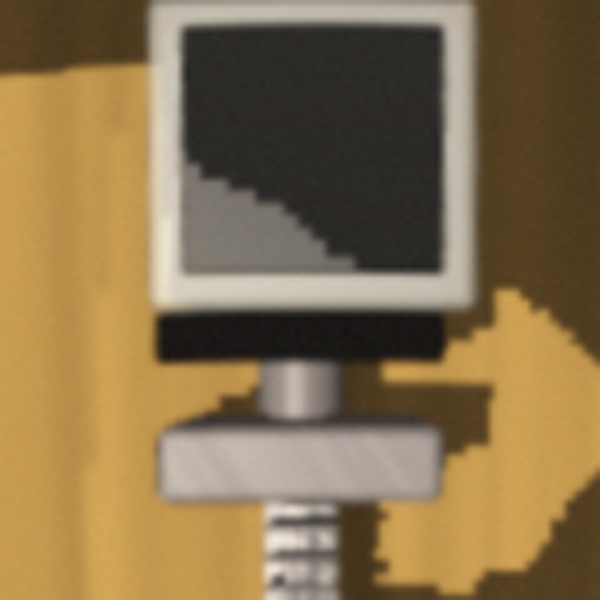

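arm_command:
  series:
    - [0, 0, -0.4, 0, 0, 0, 0]
    - [0, 0, 0, 0, 0, 0, 0]
    - [0, 0, 0, 0, 0, 0, 0]

```text
clock: 18.85
eef_pos: [560.6, -95.9, 146.9]
tool_rot: [2.956, 1.568, 1.374]
force: [-0.3, 6.2, 5.0]
width: -0.3
```

```bash
python3 gap.py w14
```

```text
18.85 [560.6 -95.9 146.9] [-0.3  6.2  5. ]
padtop/lid edge 2.7 padback -6.2 plate -16.4 gap 10.23
```

arm_command:
  series:
    - [0, 0, -0.3, 0, 0, 0, 0]
    - [0, 0, 0, 0, 0, 0, 0]
    - [0, 0, 0, 0, 0, 0, 0]

```text
clock: 19.15
eef_pos: [560.6, -98.8, 146.8]
tool_rot: [2.982, 1.568, 1.399]
force: [0.1, 6.7, 4.4]
width: 0.3
```

```bash
python3 gap.py w15; python3 - <<'E'
from h import *
cv2.imwrite("pics/side4.png",ctrl.get_image("side"))
im=cv2.imread("pics/side4.png");cv2.imwrite("pics/side4z.png",cv2.resize(im[130:270,170:310],None,fx=4,fy=4,interpolation=cv2.INTER_CUBIC))
E
```

```text
19.15 [560.6 -98.8 146.8] [0.1 6.7 4.4]
padtop/lid edge 2.8 padback -6.8 plate -15.0 gap 8.2
```

View pics/side4z.png

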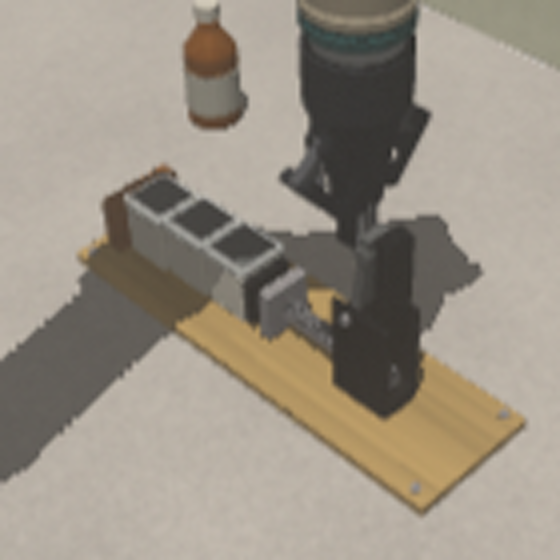

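View pics/w15.png

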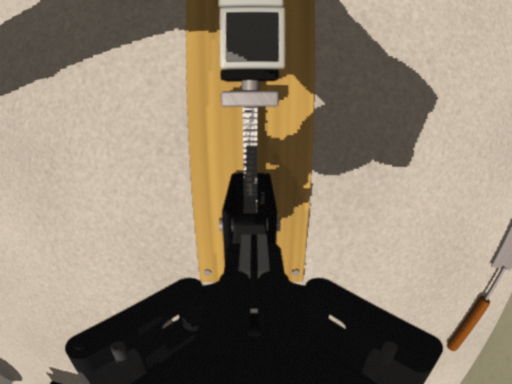

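```bash
python3 - <<'E'
import cv2,numpy as np
a=[cv2.imread(f"pics/{n}.png") for n in ("w9","w14","w15")]
g=[x[50:170,190:310] if i==0 else x[20:140,190:310] for i,x in enumerate(a)]
cv2.imwrite("pics/cmp.png",cv2.resize(np.hstack(g),(795,265*1),interpolation=cv2.INTER_CUBIC))
cv2.imwrite("pics/w15q.png",cv2.resize(a[2][55:115,215:285],None,fx=8,fy=8,interpolation=cv2.INTER_CUBIC))
for x in a[1:]:
    c=cv2.cvtColor(x,cv2.COLOR_BGR2GRAY)[60:115,226:238].mean(1).round().astype(int);print(c.tolist())
E
```

```text
[122, 122, 122, 119, 111, 132, 190, 206, 206, 202, 186, 155, 109, 59, 30, 24, 24, 24, 24, 24, 23, 23, 22, 33, 85, 139, 152, 153, 152, 153, 152, 149, 140, 121, 103, 85, 80, 110, 149, 175, 182, 182, 182, 182, 182, 182, 183, 184, 185, 181, 163, 138, 135, 148, 153]
[118, 133, 179, 202, 205, 202, 189, 161, 118, 65, 31, 24, 24, 24, 24, 24, 24, 24, 22, 18, 33, 86, 136, 151, 153, 153, 149, 135, 121, 113, 100, 100, 132, 164, 179, 181, 181, 182, 182, 182, 184, 184, 185, 185, 174, 150, 136, 144, 152, 154, 154, 154, 154, 154, 154]
```

View pics/w15q.png

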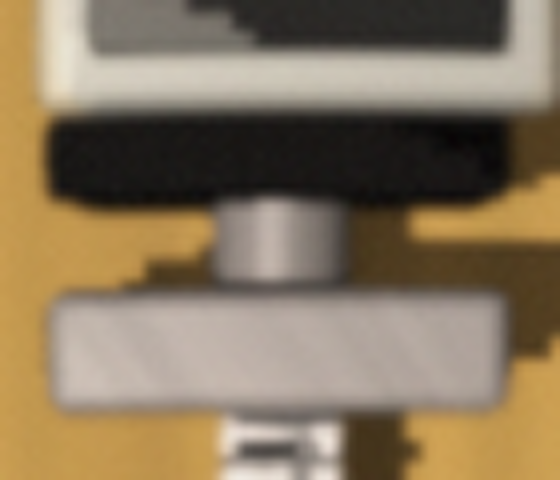

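arm_command:
  series:
    - [0, 0, -0.15, 0, 0, 0, 0]
    - [0, 0, 0, 0, 0, 0, 0]
    - [0, 0, 0, 0, 0, 0, 0]
    - [0, 0, 0, 0, 0, 0, 0]

```text
clock: 19.58
eef_pos: [560.6, -100.0, 146.8]
tool_rot: [3.026, 1.568, 1.444]
force: [-0.8, 6.9, 5.5]
width: 0.1
```

```bash
python3 gap.py w16
```

```text
19.5833 [ 560.6 -100.   146.8] [-0.8  6.9  5.5]
padtop/lid edge 2.9 padback -6.8 plate -14.4 gap 7.58
```

arm_command:
  series:
    - [0, 0, -0.1, 0, 0, 0, 0]
    - [0, 0, 0, 0, 0, 0, 0]
    - [0, 0, 0, 0, 0, 0, 0]
    - [0, 0, 0, 0, 0, 0, 0]
    - [0, 0, 0, 0, 0, 0, 0]
    - [0, 0, 0, 0, 0, 0, 0]

```text
clock: 20.13
eef_pos: [560.5, -101.1, 146.8]
tool_rot: [3.05, 1.568, 1.468]
force: [-0.7, 6.5, 4.0]
width: -0.3
```

```bash
python3 gap.py w17; python3 - <<'E'
from h import *
im=ctrl.get_image("top");cv2.imwrite("pics/topf.png",im)
cv2.imwrite("pics/topfz.png",cv2.resize(im[165:235,150:340],None,fx=4,fy=4,interpolation=cv2.INTER_CUBIC))
for l in("sprayer","amber_bottle","pot"): print(l,[np.round(d['centre']) for d in ctrl.spot_in(l,"top")][:1])
E
```

```text
20.1333 [ 560.5 -101.1  146.8] [-0.7  6.5  4. ]
padtop/lid edge 2.8 padback -7.1 plate -14.2 gap 7.12
sprayer [array([ 652., -439.,  132.])]
amber_bottle [array([716., 234.,  84.])]
pot [array([ 418., -361.,   52.])]
```

View pics/topfz.png

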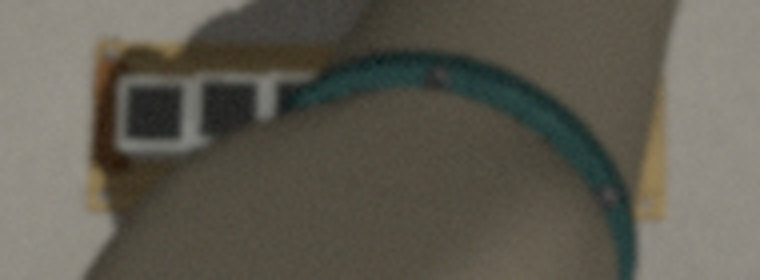

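View pics/w17z.png

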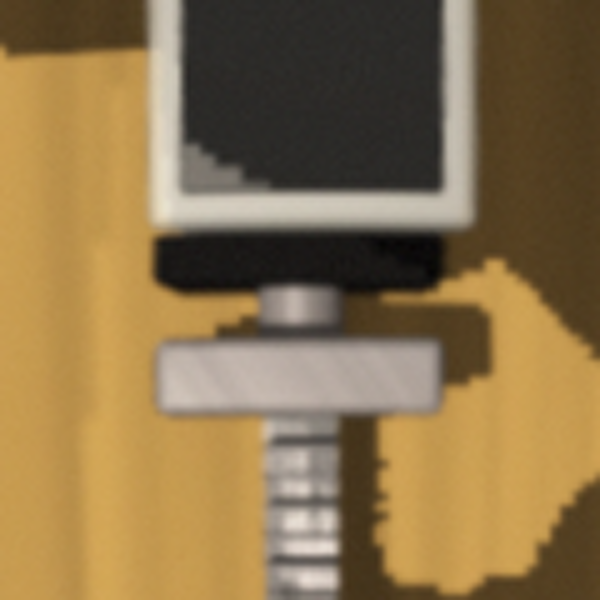

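arm_command:
  series:
    - [0, 0, 1.25, 0, 0, 0, 0]
    - [0, 0, 1.25, 0, 0, 0, 0]
    - [0, 0, 0, 0, 0, 0, 0]
    - [0, 0, 0, 0, 0, 0, 0]
    - [0, 0, -0.4, 0, 0, 0, 0]
    - [0, 0, -0.3, 0, 0, 0, 0]
    - [0, 0, -0.2, 0, 0, 0, 0]
    - [0, 0, -0.2, 0, 0, 0, 0]
    - [0, 0, 0, 0, 0, 0, 0]
    - [0, 0, 0, 0, 0, 0, 0]

```text
clock: 21.22
eef_pos: [560.4, -87.8, 146.7]
tool_rot: [3.04, 1.569, 1.458]
force: [-1.2, 5.6, 4.3]
width: -0.3
```

```bash
python3 gap.py w18
```

```text
21.2167 [560.4 -87.8 146.7] [-1.2  5.6  4.3]
padtop/lid edge 2.5 padback -5.4 plate -16.7 gap 11.36
```

View pics/w18z.png

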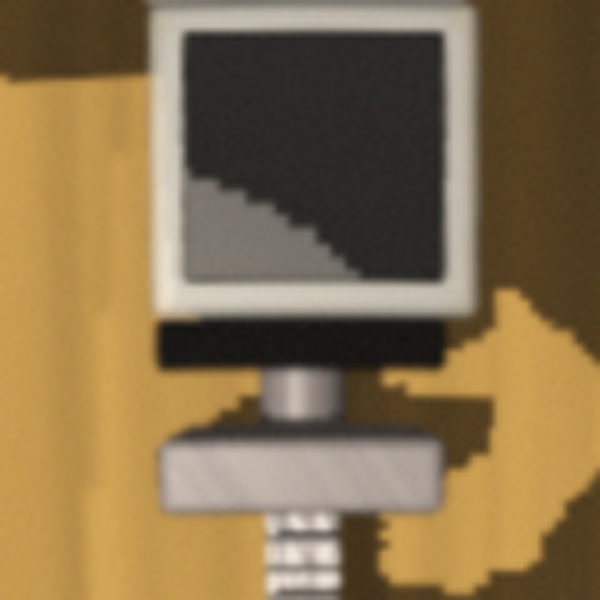

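arm_command:
  series:
    - [0, 0, -0.3, 0, 0, 0, 0]
    - [0, 0, -0.2, 0, 0, 0, 0]
    - [0, 0, 0, 0, 0, 0, 0]
    - [0, 0, 0, 0, 0, 0, 0]

```text
clock: 21.6
eef_pos: [560.5, -91.8, 146.8]
tool_rot: [3.086, 1.567, 1.504]
force: [-1.3, 7.0, 5.4]
width: -0.4
```

```bash
python3 gap.py w19
```

```text
21.6 [560.5 -91.8 146.8] [-1.3  7.   5.4]
padtop/lid edge 2.6 padback -5.7 plate -14.6 gap 8.91
```

arm_command:
  series:
    - [0, 0, -0.3, 0, 0, 0, 0]
    - [0, 0, -0.15, 0, 0, 0, 0]
    - [0, 0, 0, 0, 0, 0, 0]
    - [0, 0, 0, 0, 0, 0, 0]

```text
clock: 21.98
eef_pos: [560.5, -96.0, 146.8]
tool_rot: [3.095, 1.567, 1.513]
force: [-0.4, 8.1, 5.4]
width: -0.0
```

```bash
python3 gap.py w20
```

```text
21.9833 [560.5 -96.  146.8] [-0.4  8.1  5.4]
padtop/lid edge 2.7 padback -6.3 plate -13.5 gap 7.28
```

View pics/w20z.png

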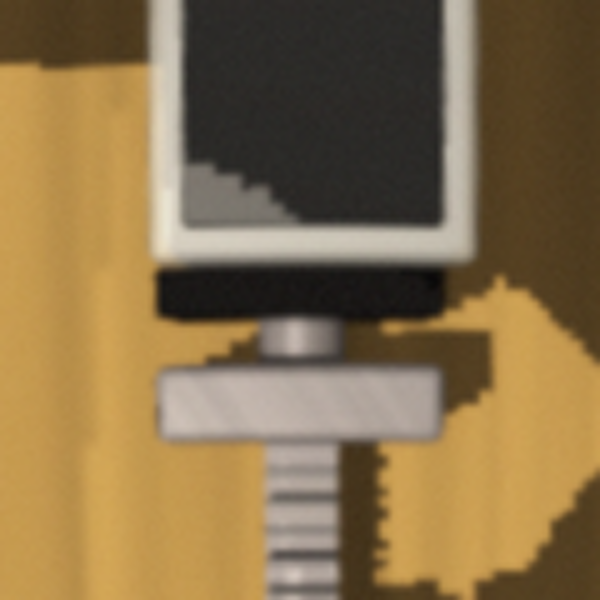

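arm_command:
  series:
    - [0, 0, -0.2, 0, 0, 0, 0]
    - [0, 0, -0.15, 0, 0, 0, 0]
    - [0, 0, 0, 0, 0, 0, 0]
    - [0, 0, 0, 0, 0, 0, 0]

```text
clock: 22.37
eef_pos: [560.5, -99.2, 146.9]
tool_rot: [3.126, 1.567, 1.545]
force: [-0.8, 8.6, 6.1]
width: 0.2
```

```bash
python3 gap.py w21
```

```text
22.3667 [560.5 -99.2 146.9] [-0.8  8.6  6.1]
padtop/lid edge 2.7 padback -6.7 plate -12.3 gap 5.6
```

View pics/w21z.png

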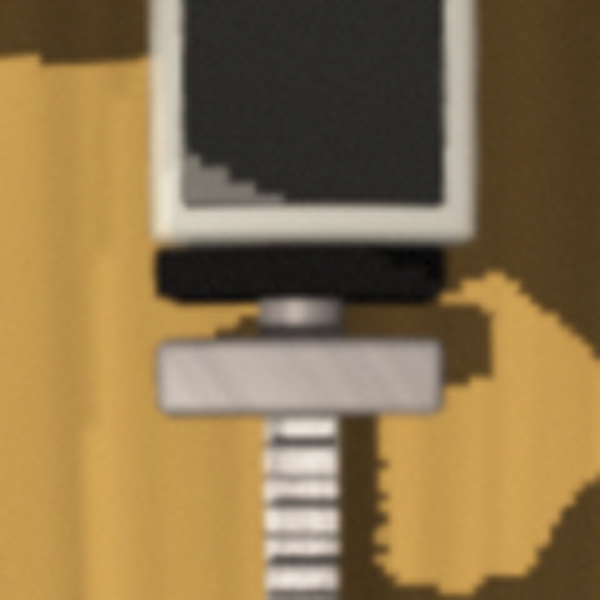

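arm_command:
  series:
    - [0, 0, 0, 0, 0, 0, 0]
    - [0, 0, 0, 0, 0, 0, 0]
    - [0, 0, 0, 0, 0, 0, 0]
    - [0, 0, 0, 0, 0, 0, 0]
    - [0, 0, 0, 0, 0, 0, 0]
    - [0, 0, 0, 0, 0, 0, 0]

```text
clock: 22.92
eef_pos: [560.5, -99.2, 146.8]
tool_rot: [3.134, 1.567, 1.552]
force: [-0.4, 7.6, 6.9]
width: 0.2
```

```bash
python3 gap.py w22; python3 - <<'E'
from h import *
im=ctrl.get_image("side");cv2.imwrite("pics/side5z.png",cv2.resize(im[140:260,180:300],None,fx=5,fy=5,interpolation=cv2.INTER_CUBIC))
E
```

```text
22.9167 [560.5 -99.2 146.8] [-0.4  7.6  6.9]
padtop/lid edge 2.7 padback -6.7 plate -12.3 gap 5.59
```

View pics/side5z.png

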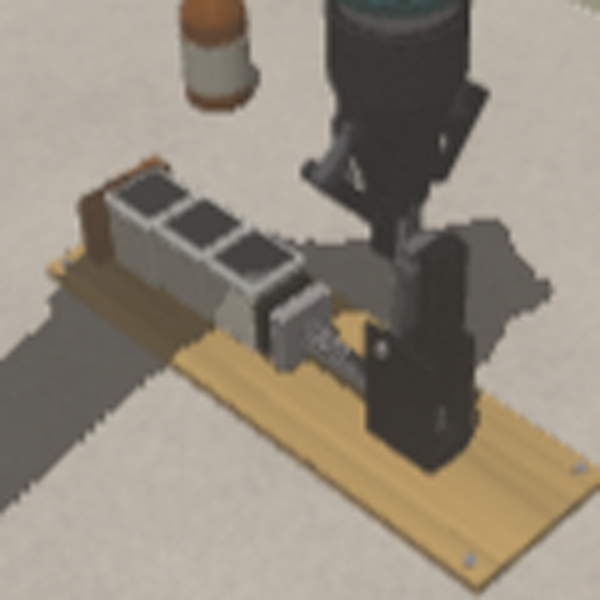

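Nothing has moved over the last half second: the row is tight and straight from stop to pad, the gap is unchanged and the trigger is still squeezed. I'm handing the job in.

```bash
python3 -c "
from cell import ctrl
print(ctrl.finish_job())"
```

```text
the job is handed in; nothing more can be done
None
```

I placed both loose tubs on the board and pumped the trigger with the shut fingers until the pad held the row tight. I handed in at about 23 s with the trigger still squeezed.

**Last checks**
- **Row:** the side view shows the three tubs touching in one straight line from stop to pad. Before clamping, each tub was within about 2 mm of the board's centre line.
- **Stillness:** the gap between pad and jaw plate read the same (5.6 mm) over the last 0.5 s. The fingers held the trigger with about 8 N.
- **Bystanders:** the last check, about 3 s before hand-in, put sprayer, bottle and pot within 4 mm of their starting readings, which is within the detector's error.

**Where the checks disagreed**
- **Pad compression:** the estimates did not agree. The raw gap reading gives about 7.3 mm, correcting it for viewing angle gives about 5.8 mm, and the trigger force gives about 4.4 mm. All are inside the 3.5–9 mm band, and I trust 5.8 mm most.
- **Extra pump:** the first squeeze looked fine in the raw reading, but after the viewing-angle correction it was only about 3.8 mm. I released once and squeezed again.
- **Top camera:** it put tub and board positions several millimetres off the wrist camera's in y. I used the wrist camera throughout.

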